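# Loosen the chuck's knurled ring, counting the turns

## Robot

A 6-joint arm with a two-finger parallel gripper is mounted at the origin on the work surface. World frame = base frame: x ahead of the robot, y to its left, z up, the work surface at z = 0. Lengths are in mm, angles in rad, forces in N, time in s.
With the tool pointing down it reaches from about 350 to 875 mm from the base axis. Payload 4.2 kg.
Tool frame: the origin (TCP) lies at the very end of the fingers, on their centre line; the grasp point (between the pads) lies arm.grip_depth behind it (arm.grip_depth is the distance from the TCP to the grasp point, in mm); x points along the fingers, y is the direction in which the jaws open and shut, and the axes are right-handed (so a half turn about x gives the same grasp; the last joint's range is limited). The gripper opens to 85 mm and grips with 20 to 120 N. Pads are 22 mm wide; open, the fingers measure 114 mm over their backs; the gripper's body (76 mm by 85 mm) begins 54 mm behind the grasp point. The pads swing forward as they close: fully open they stand 13 mm farther back than shut.
Start: joints at [-1.078, 0.385, 0.008, 0, -1.194, -0.259], TCP at [144.815, -607.97, 231.312] pointing down, gripper open.
Joint ranges: [-3.14, 3.14], [-1.21, 2.06], [-1.07, 1.41], [-3.16, 2.05], [-2.99, -0.16], [-3.1, 3.1]. Speed limits (rad/s): [2.79, 2.79, 3.14, 3.14, 3.14, 3.14].

## Interface

Orientations are given as a unit quaternion [x, y, z, w].
In Python, from bench import arm, get_image, models gives the robot as it stands.
- The arm moves only by the tool arm_command, never from a script. Its argument "rows" is a list of rows, each an object of numbers: "dx", "dy", "dz": the shift along the tool's x, y, z in m; "wx", "wy", "wz": the turn, a rotation vector about the tool's x, y, z in degrees; "gripper": the closure, from -1 (fully open) to 1 (shut). A call has exactly 8 rows; each row is the pose to reach, as a shift and turn from the pose measured when the call began, along the tool's axes at that moment; what a row does not reach only later rows make up. A row lasts 1/10 s, in which the tool goes at most 50 mm and 8.59 degrees, less where a joint would pass 70% of its speed; a pose out of reach is approached as far as the arm can. A call with a gripper value outside its range is refused whole. The fingers move at their own pace and stop on an object; the grip force is fixed at half the most. Time passes only in rows, so rows that repeat a pose let the fingers close, or fill a call up. It gives the time, the measured TCP pose, the force and the opening at its end, in the units of the state.
- arm.read_state(): the state, without advancing time (a new reading comes with each control period).
- get_image(name): name is "scene" or "top" or "wrist"; returns a dict with "img" (480x640x3 uint8, red, green, blue), "K" (3x3 intrinsics, pixels), "rvec" (rotation vector, rad) and "tvec" (3), from world to camera coordinates, as OpenCV has them; the wrist camera has in their place "T_tool_cam" (4x4, takes a point from camera to tool coordinates, whose origin is the TCP and whose axes are the tool frame's). Camera axes: x right, y down, z forward; pixel columns grow to the right and rows downward; lengths in mm; the calibration is good to about 2 mm. The wrist camera is an equidistant fisheye: a pixel r from the principal point sees the ray r / f radians off the axis. A picture is of the moment at which its call begins: read the wrist's pose just before it. There is no depth.
- arm.job_done(): hands the job in, once; it reports no verdict.
Trained networks look in the newest picture that a camera, given by its name, has taken for a name from the list of things; names that differ only in an ending like _2 or _b are one class to them, and where a whole thing is asked for, a point or a joint stands for the part that bears it (a point fixed in the world has none). Each returns a list of dicts, best first, with "conf" (0 to 1); they miss things now and then, are a little off and sometimes report something else, mostly with a low value. They report only what shows in the picture. A call takes as long as a camera call. They do not tell look-alikes from the thing itself.
- models.cut_out(camera, query): "mask" (480x640 bool, what is visible of it) and "extent" ([left, top, right, bottom] in pixels, round what is visible of it).
The state is a dict: "clock": time; "joints": joint angles; "joint_vel": joint speeds; "joint_efforts": joint torques, N m; "position": TCP position; "ee_rot": TCP orientation; "contact_force": force on the tool from outside, world axes, zero at the start; "wrist_torque": the same for the moment, N m; "gripper_width": finger opening in mm.
Only numpy, scipy, OpenCV 4.12 (cv2) and the standard library are available. Lean on these libraries where they do the work, as an engineer would, in place of code of your own. Each camera call takes 0.05 s, during which the arm holds its last target.

## Task

Loosen the lathe chuck that stands upright on the bench: roll a fingertip along the knurled rim of its ring, anticlockwise seen from above, until the ring's round pip has come round to the fixed pointer for the second time, and leave it lined up with the pointer there. Do not lift the ring on the chuck, leave the bishop standing in the chuck's socket, and leave the knight, the sharpening slip and the brass handwheel where they lie.

Things in the scene. Friction and masses are not known exactly. Their poses are not given: they have to be found in the camera images.
- chuck: Small lathe chuck, axis upright, bolted to the bench. Origin on its axis at bench height; z up; the fixed pointer is towards -x. Foot disc 112 mm across, 18 mm high; column 72 mm across to 60 mm; the ring at 60 to 84 mm; inside it a fixed nose 52 mm across up to 90 mm, with the bishop in its socket (tip at 123 mm: keep the gripper's body clear of it). All round it is free to 130 mm from the axis.
- ring (a joint): Angle of the knurled steel ring about the chuck axis, rad; grows anticlockwise from above. 0 is tight (a stop, pip at the pointer). It starts at 0.4 to 3.0; the pip reaches the pointer first at 6.283, a second time at 12.566; end stop at 18.85. Dry friction 0.06 N m (1.3 N at the rim), no spring: it stays where left. A fingertip pressed inwards with a few N and moved along the rim takes it along.
- ring_mid (a point): Centre of the knurled ring, on the chuck axis, 72 mm above the bench. The ring is 96 mm across over its ridges and 24 mm high; 28 upright half-round ridges, 2.5 mm high, stand round its rim.
- ring_play (a joint): End play of the ring along the chuck axis, m: 0 when it rests on its seat, up to 0.008 when pulled up; weight and drag hold it down with about 7 N.
- pip (a point): Top of the ring's pip, a dark round bead 12 mm across on the ring's upper face, 39 mm from the axis; it goes round with the ring.
- pointer (a point): Tip of the fixed pointer, a small steel finger 6 mm wide on the chuck's nose that lies just over the ring's upper face; this tip is 34 mm from the axis, 93.5 mm above the bench, in the chuck's -x direction.
- bishop: Loose beech bishop, 57 mm tall, foot 24 mm across, standing in the chuck's socket (24 mm deep) on the axis; origin under its foot, 66 mm above the bench. 33 mm of it stand above the nose.
- knight: Loose ivory-coloured acrylic knight standing on the bench, 30 mm across, 56 mm tall; origin under its foot. Bystander.
- slip: Loose graphite-grey cylindrical sharpening slip lying on the bench, 18 mm across, 90 mm long along its x axis; origin at bench height under its middle. Bystander.
- handwheel: Loose brass tailstock handwheel lying flat on the bench, 78 mm across, rim 10 mm thick, with an upright 10 mm crank peg up to 38 mm high; origin under its middle. Bystander.
Not all that is in view belongs to the job. Several things have the shape of the bishop; the one meant has the colours described above.

How it is judged:
By the outcome, as a careful person would: the job done as asked, in the order asked, and still so for the second after the job is handed in, with the robot touching nothing.
It also fails if it takes over 72 s, if anything falls off the work surface, if the arm or the gripper's body presses on something with over 40 N, if the wrist force passes 120 N, or if a joint passes its speed limit or range.

## Working session

There is one attempt and no reset: what is moved stays moved. The work goes in short steps, Python scripts to look and compute and a tool call to move; the robot and the scene stay as the last step left them, time stands still between calls to the robot, and variables do not carry over. Pictures are saved under pics/ and viewed, and the job is handed in when it is done.

Besides the shell and the picture viewer there is one more tool, called after "Request:" as name(argument=value, ...), one argument or row to a line, values as JSON. arm_command: Moves the arm, as the interface text tells. Its arguments: {"type":"object","properties":{"rows":{"type":"array"}},"required":["rows"]}

```bash
ls; mkdir -p pics
python3 - <<'E'
from bench import arm,get_image,models
import cv2
s=arm.read_state(); print(s)
print(arm.grip_depth)
for n in ("scene","top","wrist"):
    d=get_image(n); cv2.imwrite(f"pics/a_{n}.png",d["img"][:,:,::-1]); print(n,d["K"].tolist(),d.get("rvec"),d.get("tvec"),d.get("T_tool_cam"))
E
```

```text
pics
{'clock': 0.0, 'joints': array([-1.07837619e+00,  3.85527401e-01,  6.64274423e-03, -5.20386413e-04,
       -1.19399693e+00, -2.58604827e-01]), 'joint_vel': array([-1.75941624e-03, -1.22100327e-03,  1.64938989e-03,  5.37888708e-04,
       -4.34474134e-05,  9.85073386e-04]), 'joint_efforts': array([ 1.40220487e-03, -3.92287695e+01,  1.88402510e+01,  4.18599889e+00,
       -4.50517211e-03,  8.22660212e-06]), 'position': array([ 144.7001949 , -607.42142785,  230.24262886]), 'ee_rot': array([-0.08166197,  0.70239893,  0.08315916,  0.70217634]), 'contact_force': array([-0.08560366,  0.08901297,  0.21425946]), 'wrist_torque': array([-0.0180498 , -0.01895925,  0.06301976]), 'gripper_width': 85.64533612215543}
18.700000000000003
scene [[433.26623254494257, 0.0, 322.49745740655726], [0.0, 433.26623254494257, 239.02370021129866], [0.0, 0.0, 1.0]] [ 2.16035903  0.71909602 -0.32379702] [-521.94446973 -141.01643173 1070.31607422] None
top [[435.51756184634996, 0.0, 326.8828865185903], [0.0, 435.51756184634996, 240.46056089192754], [0.0, 0.0, 1.0]] [ 2.21458175 -2.16748509  0.07162261] [ 65.64521193 610.32511447 793.29146734] None
wrist [[371.64829954431775, 0.0, 317.1371139486572], [0.0, 371.64829954431775, 242.60929736765934], [0.0, 0.0, 1.0]] None None [[-9.01088730e-04 -2.77855547e-01  9.60622446e-01 -1.42284133e+02]
 [ 9.99999520e-01  1.18085215e-04  9.72181042e-04 -5.22040632e-01]
 [-3.83561204e-04  9.60622861e-01  2.77855307e-01 -7.07807402e+01]
 [ 0.00000000e+00  0.00000000e+00  0.00000000e+00  1.00000000e+00]]
```

View pics/a_scene.png

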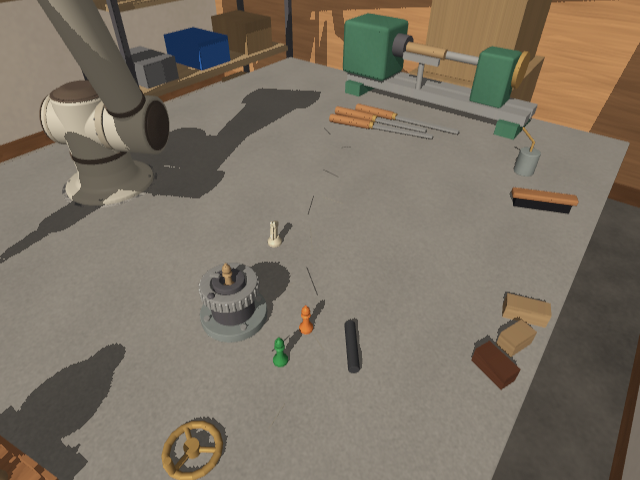

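View pics/a_top.png

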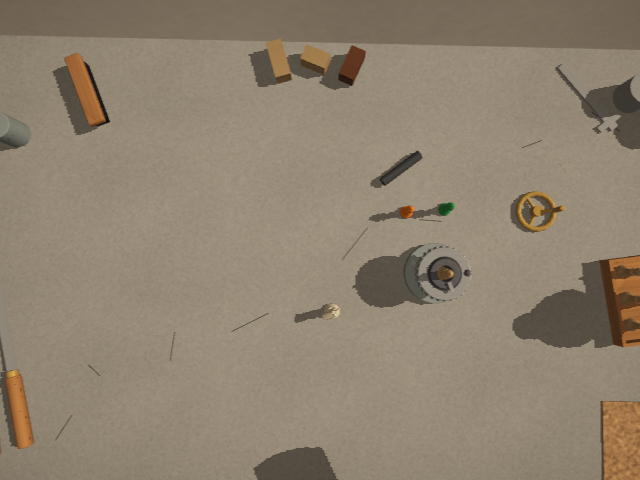

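View pics/a_wrist.png

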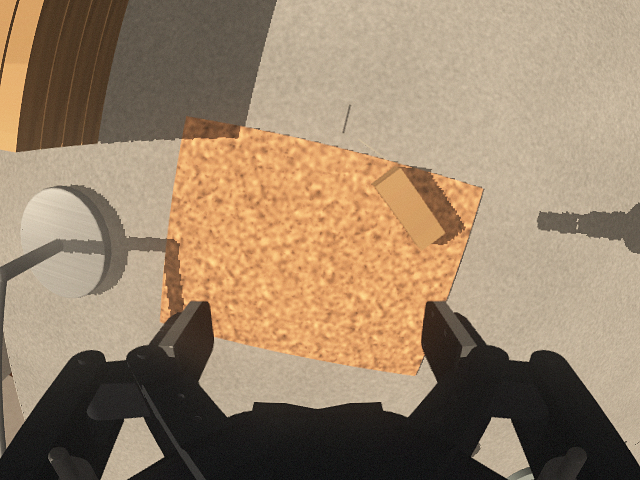

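```bash
cat > h.py <<'E'
import numpy as np,cv2
from bench import arm,get_image,models
from scipy.spatial.transform import Rotation as R
def cam(d):
    return R.from_rotvec(np.ravel(d["rvec"])).as_matrix(),np.ravel(d["tvec"])
def ray(d,uv,z):
    Rm,t=cam(d); c=-Rm.T@t
    v=Rm.T@np.linalg.inv(d["K"])@np.array([uv[0],uv[1],1.])
    return c+v*(z-c[2])/v[2]
def proj(d,p):
    Rm,t=cam(d); q=Rm@np.asarray(p,float)+t; q=d["K"]@q; return q[:2]/q[2]
def wtool(s):
    return R.from_quat(s["ee_rot"]).as_matrix(),np.array(s["position"])
def wray(d,s,uv,z):
    Rt,p=wtool(s);T=d["T_tool_cam"];K=d["K"]
    a=np.array([(uv[0]-K[0,2])/K[0,0],(uv[1]-K[1,2])/K[1,1]]);r=np.hypot(*a)
    v=np.array([*(a/max(r,1e-9)*np.sin(r)),np.cos(r)])
    v=Rt@T[:3,:3]@v; c=Rt@T[:3,3]+p
    return c+v*(z-c[2])/v[2]
def wproj(d,s,P):
    Rt,p=wtool(s);T=d["T_tool_cam"];K=d["K"]
    q=Rt.T@(np.asarray(P,float)-p); q=T[:3,:3].T@(q-T[:3,3])
    th=np.arctan2(np.hypot(q[0],q[1]),q[2]);a=q[:2]/max(np.hypot(q[0],q[1]),1e-9)*th
    return np.array([a[0]*K[0,0]+K[0,2],a[1]*K[1,1]+K[1,2]])
def crop(img,x0,y0,x1,y1,k,name):
    cv2.imwrite(name,cv2.resize(img[y0:y1,x0:x1,::-1],None,fx=k,fy=k,interpolation=cv2.INTER_CUBIC))
E
python3 - <<'E'
from h import *
t=get_image("top"); m=models.cut_out("top","ring"); print([(x["conf"],x["extent"]) for x in m])
for q in ("bishop","pip","pointer","chuck","knight","slip","handwheel"):
    print(q,[(round(x["conf"],2),list(map(int,x["extent"]))) for x in models.cut_out("top",q)])
crop(t["img"],380,220,510,320,6,"pics/b_top.png")
s=get_image("scene"); crop(s["img"],170,240,300,350,6,"pics/b_scene.png")
for q in ("ring","pip","bishop"):
    print(q,[(round(x["conf"],2),list(map(int,x["extent"]))) for x in models.cut_out("scene",q)])
print(ray(t,(445,272),84),ray(t,(330,311),28),ray(t,(401,168),9),ray(t,(537,211),5),ray(t,(445,208),20),ray(t,(406,211),20))
E
```

```text
[(0.74, [415.7, 243.2, 473.5, 301.7])]
bishop [(0.66, [398, 203, 413, 218]), (0.55, [434, 267, 454, 280]), (0.44, [440, 204, 457, 214]), (0.17, [416, 244, 468, 299])]
pip [(0.73, [411, 247, 470, 300])]
pointer [(0.57, [401, 243, 469, 303])]
chuck [(0.8, [403, 243, 470, 303])]
knight [(0.47, [320, 304, 340, 319])]
slip [(0.57, [380, 150, 420, 187])]
handwheel [(0.89, [513, 192, 565, 231])]
ring [(0.97, [197, 265, 260, 309])]
pip [(0.82, [196, 263, 260, 313])]
bishop [(0.88, [273, 340, 286, 367]), (0.57, [222, 261, 232, 284]), (0.5, [298, 305, 312, 337])]
[ 555.07035849 -124.08877468   84.        ] [479.33096859  70.32082692  28.        ] [750.99360133 -59.749432     9.        ] [ 674.62326523 -320.96292684    5.        ] [ 674.38737169 -141.12761237   20.        ] [667.1360342  -68.10676791  20.        ]
```

View pics/b_top.png

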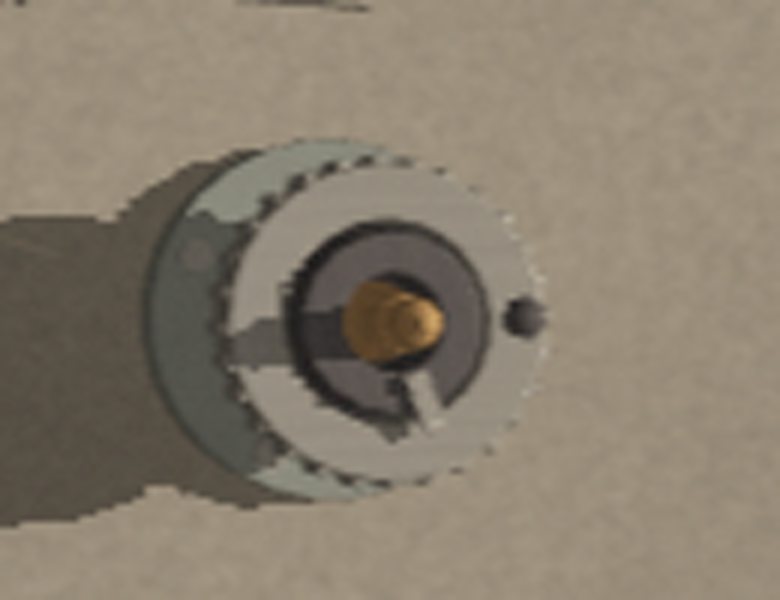

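View pics/b_scene.png

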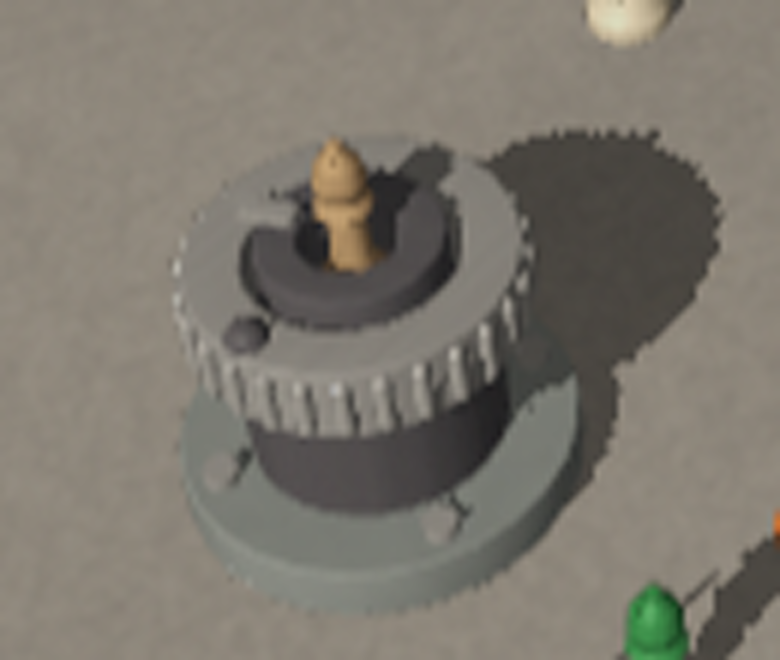

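Run:
```python
from h import *
t=get_image("top")
c=ray(t,(444.2,274),84);p=ray(t,(467.3,272.8),88);q=ray(t,(452.5,290.3),93.5)
print(c,p,q)
for a in (p,q): print(np.degrees(np.arctan2(*(a-c)[1::-1])),np.hypot(*(a-c)[:2]))
s=arm.read_state();M,pos=wtool(s);print(M.round(3), np.degrees(np.arctan2(M[1,2],M[0,2])))
print(ray(t,(620,300),40))
```

```text
[ 551.63219518 -122.73605671   84.        ] [ 554.53991724 -160.93743921   88.        ] [ 524.6537715 -134.2501788   93.5      ]
-85.64728899300516 38.31188421734481
-156.88769406870773 29.332752202960357
[[-0.    -0.232  0.973]
 [ 0.     0.973  0.232]
 [-1.     0.    -0.   ]] 13.39706223040322
[ 511.21121491 -452.58681759   40.        ]
```

Request:
arm_command(
  rows=[
    {"dy":0.445,"dz":0.524,"wx":103,"gripper":1},
    {"dy":0.445,"dz":0.524,"wx":103,"gripper":1},
    {"dy":0.445,"dz":0.524,"wx":103,"gripper":1},
    {"dy":0.445,"dz":0.524,"wx":103,"gripper":1},
    {"dy":0.445,"dz":0.524,"wx":103,"gripper":1},
    {"dy":0.445,"dz":0.524,"wx":103,"gripper":1},
    {"dy":0.445,"dz":0.524,"wx":103,"gripper":1},
    {"dy":0.445,"dz":0.524,"wx":103,"gripper":1},
  ],
)

```text
validation failed for argument at $.ro...
```

```bash
cat >> h.py <<'E'
def goto(P,yaw):
    # needed tool shift (m) & wx (deg) for vertical tool, z-axis yaw (deg)
    s=arm.read_state();M,p=wtool(s)
    d=M.T@(np.array(P,float)-p)/1000
    yr=np.radians(yaw); zc=np.array([np.cos(yr),np.sin(yr),0]);xc=np.array([0,0,-1.]);yc=np.cross(zc,xc)
    T=np.column_stack([xc,yc,zc]); rv=R.from_matrix(M.T@T).as_rotvec(degrees=True)
    return d.round(4),rv.round(2)
def st():
    s=arm.read_state();M,p=wtool(s)
    print("t",round(s["clock"],2),"p",p.round(1),"yaw",round(np.degrees(np.arctan2(M[1,2],M[0,2])),1),"q",np.round(s["joints"],2),"F",np.round(s["contact_force"],1),"w",round(s["gripper_width"],1))
    return s
E
python3 -c "
from h import *
st();print(goto((551,-53,230),-90))"
```

```text
t 0.85 p [ 144.8 -608.   231.3] yaw 13.4 q [-1.08  0.38  0.01 -0.   -1.19 -0.26] F [0.6 0.5 0.5] w 85.6
(array([0.0013, 0.4457, 0.5237]), array([103.4,  -0. ,  -0. ]))
```

Request:
arm_command(
  rows=[
    {"dx":0,"dy":0.445,"dz":0.524,"wx":103,"wy":0,"wz":0,"gripper":1},
    {"dx":0,"dy":0.445,"dz":0.524,"wx":103,"wy":0,"wz":0,"gripper":1},
    {"dx":0,"dy":0.445,"dz":0.524,"wx":103,"wy":0,"wz":0,"gripper":1},
    {"dx":0,"dy":0.445,"dz":0.524,"wx":103,"wy":0,"wz":0,"gripper":1},
    {"dx":0,"dy":0.445,"dz":0.524,"wx":103,"wy":0,"wz":0,"gripper":1},
    {"dx":0,"dy":0.445,"dz":0.524,"wx":103,"wy":0,"wz":0,"gripper":1},
    {"dx":0,"dy":0.445,"dz":0.524,"wx":103,"wy":0,"wz":0,"gripper":1},
    {"dx":0,"dy":0.445,"dz":0.524,"wx":103,"wy":0,"wz":0,"gripper":1},
  ],
)

```text
clock: 1.65
position: [358.6, -318.8, 231.9]
ee_rot: [0.289, 0.645, -0.289, 0.646]
contact_force: [-0.7, -1.2, 0.6]
gripper_width: 0.2
```

```bash
python3 -c "
from h import *
st();print(goto((551,-53,230),-90))"
```

```text
t 1.65 p [ 358.6 -318.8  231.9] yaw -48.3 q [-0.39  0.13 -0.33  0.   -1.1  -2.03] F [-0.7 -1.2  0.6] w 0.2
(array([ 0.0019,  0.3204, -0.0705]), array([ 4.169e+01,  4.000e-02, -4.000e-02]))
```

Request:
arm_command(
  rows=[
    {"dx":0,"dy":0.32,"dz":-0.07,"wx":42,"wy":0,"wz":0,"gripper":1},
    {"dx":0,"dy":0.32,"dz":-0.07,"wx":42,"wy":0,"wz":0,"gripper":1},
    {"dx":0,"dy":0.32,"dz":-0.07,"wx":42,"wy":0,"wz":0,"gripper":1},
    {"dx":0,"dy":0.32,"dz":-0.07,"wx":42,"wy":0,"wz":0,"gripper":1},
    {"dx":0,"dy":0.32,"dz":-0.07,"wx":42,"wy":0,"wz":0,"gripper":1},
    {"dx":0,"dy":0.32,"dz":-0.07,"wx":42,"wy":0,"wz":0,"gripper":1},
    {"dx":0,"dy":0.32,"dz":-0.07,"wx":42,"wy":0,"wz":0,"gripper":1},
    {"dx":0,"dy":0.32,"dz":-0.07,"wx":42,"wy":0,"wz":0,"gripper":1},
  ],
)

```text
clock: 2.45
position: [548.5, -118.4, 226.3]
ee_rot: [0.501, 0.529, -0.468, 0.5]
contact_force: [-1.1, -0.6, 0.5]
gripper_width: -0.0
```

```bash
python3 -c "
from h import *
s=st();d=get_image('wrist');cv2.imwrite('pics/c_w.png',d['img'][:,:,::-1])
print(wproj(d,s,(551.6,-122.7,84)))"
```

```text
t 2.45 p [ 548.5 -118.4  226.3] yaw -86.5 q [ 0.04  0.29 -0.13 -0.07 -1.15 -3.1 ] F [-1.1 -0.6  0.5] w -0.0
[319.92419878 244.02474566]
```

View pics/c_w.png

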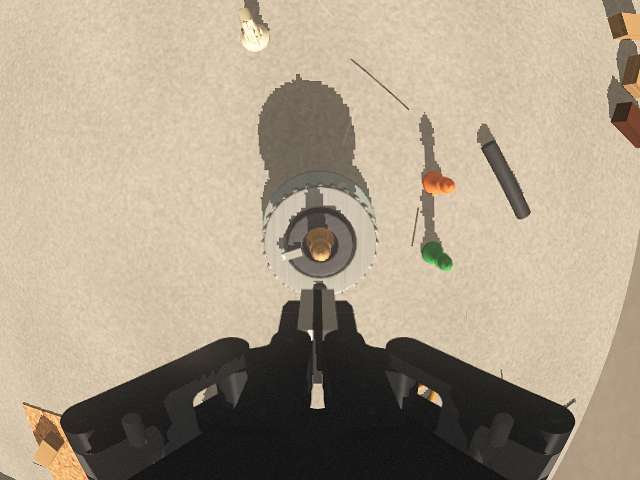

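```bash
python3 -c "
from h import *
d=get_image('wrist');crop(d['img'],250,170,390,310,5,'pics/c2.png')"
```

```text
(no output)
```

View pics/c2.png

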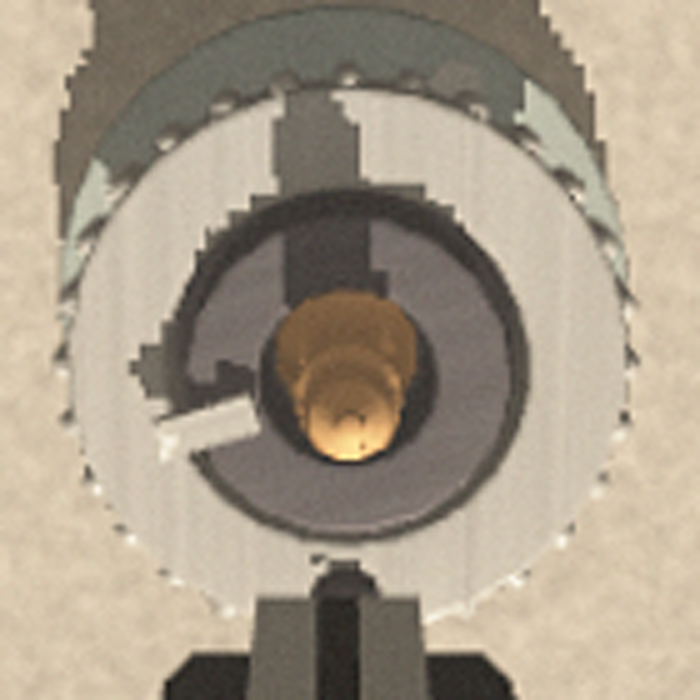

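```bash
python3 -c "
from h import *
s=st();d=get_image('wrist');print(s['ee_rot'])
C=lambda u,v:(250+u/5,170+v/5)
print(wray(d,s,C(351,355),84),wray(d,s,C(352,368),90))
c=wray(d,s,C(352,368),90)
pip=wray(d,s,C(345,583),88);pt=wray(d,s,C(160,435),93.5)
for c in (c,np.array([551.6,-122.7,0])):
  for a in (pip,pt): v=(a-c)[:2];print(a,np.degrees(np.arctan2(v[1],v[0])),np.hypot(*v))
print(goto((551.6+85*np.cos(np.radians(-80)),-122.7-85*np.sin(np.radians(80)),200),-80))
"
```

```text
t 2.55 p [ 547.7 -118.6  226.1] yaw -86.5 q [ 0.04  0.29 -0.13 -0.07 -1.15 -3.1 ] F [-0.8  0.3 -0.4] w 0.2
[ 0.50046111  0.52905938 -0.46856125  0.50008519]
[ 550.75471993 -120.39337201   84.        ] [ 550.88153729 -121.14734316   90.        ]
[ 552.03928197 -157.2797708    88.        ] -88.16477328547202 36.150970944618535
[ 521.63453221 -132.80263239   93.5       ] -158.27211346999178 31.483854170065243
[ 552.03928197 -157.2797708    88.        ] -89.27218578115833 34.582560887374775
[ 521.63453221 -132.80263239   93.5       ] -161.3688524763791 31.622657085648356
(array([0.021 , 0.0142, 0.0898]), array([-6.59, -3.45, -0.45]))
```

```bash
python3 -c "
from h import *
st();print(goto((566,-206,200),-80));print(goto((566,-206,66),-80))
"
```

```text
t 2.6 p [ 546.8 -119.1  226.3] yaw -86.6 q [ 0.04  0.28 -0.13 -0.07 -1.15 -3.1 ] F [ 0.5  0.2 -0.7] w -0.1
(array([0.021 , 0.0139, 0.0893]), array([-6.59, -3.45, -0.45]))
(array([0.1548, 0.0133, 0.0975]), array([-6.59, -3.45, -0.45]))
```

Request:
arm_command(
  rows=[
    {"dx":0.01,"dy":0.014,"dz":0.045,"wx":-6.6,"wy":-3.4,"wz":-0.4,"gripper":1},
    {"dx":0.021,"dy":0.014,"dz":0.089,"wx":-6.6,"wy":-3.4,"wz":-0.4,"gripper":1},
    {"dx":0.021,"dy":0.014,"dz":0.089,"wx":-6.6,"wy":-3.4,"wz":-0.4,"gripper":1},
    {"dx":0.06,"dy":0.014,"dz":0.092,"wx":-6.6,"wy":-3.4,"wz":-0.4,"gripper":1},
    {"dx":0.1,"dy":0.0135,"dz":0.0945,"wx":-6.6,"wy":-3.4,"wz":-0.4,"gripper":1},
    {"dx":0.135,"dy":0.0135,"dz":0.0965,"wx":-6.6,"wy":-3.4,"wz":-0.4,"gripper":1},
    {"dx":0.155,"dy":0.0135,"dz":0.0975,"wx":-6.6,"wy":-3.4,"wz":-0.4,"gripper":1},
    {"dx":0.155,"dy":0.0135,"dz":0.0975,"wx":-6.6,"wy":-3.4,"wz":-0.4,"gripper":1},
  ],
)

```text
clock: 3.4
position: [563.0, -205.9, 63.2]
ee_rot: [0.454, 0.544, -0.456, 0.539]
contact_force: [-1.1, 0.5, -0.8]
gripper_width: -0.3
```

```bash
python3 -c "
from h import *
s=st();d=get_image('wrist');cv2.imwrite('pics/d_w.png',d['img'][:,:,::-1])
print(goto((566,-206,66),-80),goto((551+63*.1736,-122-63*.985,66),-80))"
```

```text
t 3.4 p [ 563.  -205.9   63.2] yaw -80.1 q [-0.08  0.51 -0.26 -0.   -0.81 -2.88] F [-1.1  0.5 -0.8] w -0.3
(array([-0.0006,  0.0011,  0.    ]), array([-0.01, -0.08,  0.09])) (array([-0.0006,  0.0009, -0.0223]), array([-0.01, -0.08,  0.09]))
```

View pics/d_w.png

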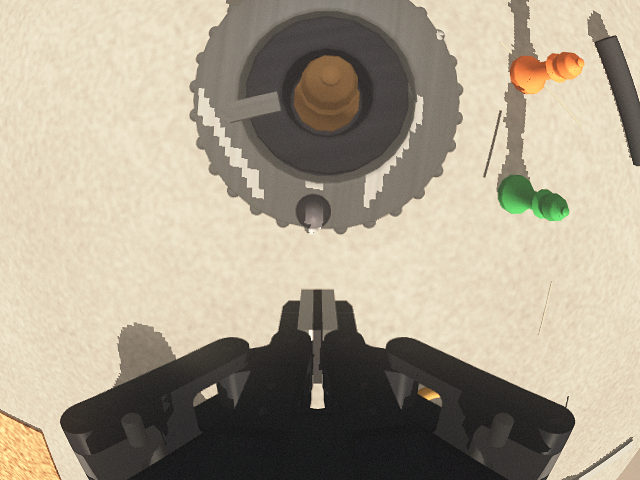

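```bash
python3 -c "
from h import *
s=st();d=get_image('wrist');im=d['img'][:,:,::-1].copy()
c=(551,-122)
for r,z,col in ((45.5,84,(0,0,255)),(26,90,(0,255,0))):
  for a in range(0,360,3):
    u=wproj(d,s,(c[0]+r*np.cos(np.radians(a)),c[1]+r*np.sin(np.radians(a)),z)); cv2.circle(im,(int(round(u[0])),int(round(u[1]))),1,col,-1)
cv2.imwrite('pics/d2.png',cv2.resize(im[0:260,150:500],None,fx=2.2,fy=2.2))"
```

```text
t 3.45 p [ 564.9 -206.1   65.4] yaw -80.0 q [-0.08  0.51 -0.25 -0.   -0.81 -2.88] F [-0.4  0.2  0.7] w -0.1
```

View pics/d2.png

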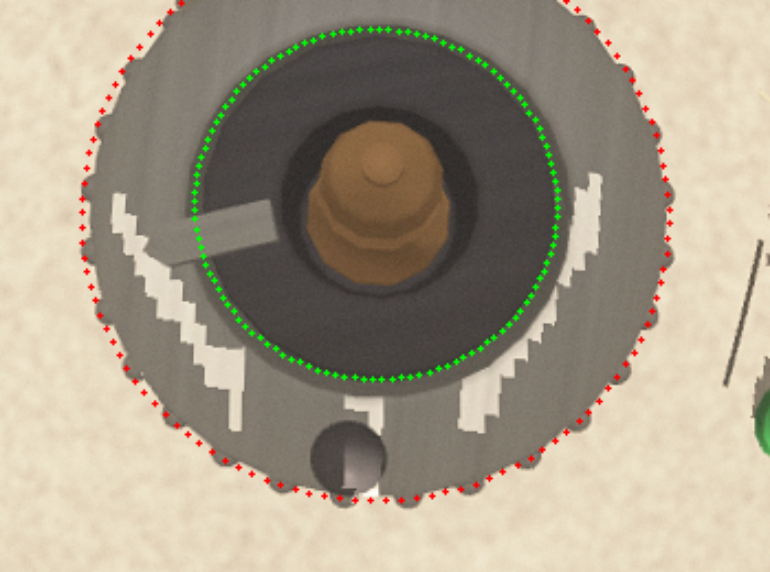

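Request:
arm_command(
  rows=[
    {"dx":0,"dy":0.001,"dz":-0.01,"wx":0,"wy":0,"wz":0,"gripper":1},
    {"dx":0,"dy":0.001,"dz":-0.02,"wx":0,"wy":0,"wz":0,"gripper":1},
    {"dx":0,"dy":0.001,"dz":-0.0225,"wx":0,"wy":0,"wz":0,"gripper":1},
    {"dx":0,"dy":0.001,"dz":-0.0235,"wx":0,"wy":0,"wz":0,"gripper":1},
    {"dx":0,"dy":0.001,"dz":-0.0245,"wx":0,"wy":0,"wz":0,"gripper":1},
    {"dx":0,"dy":0.001,"dz":-0.025,"wx":0,"wy":0,"wz":0,"gripper":1},
    {"dx":0,"dy":0.001,"dz":-0.0255,"wx":0,"wy":0,"wz":0,"gripper":1},
    {"dx":0,"dy":0.001,"dz":-0.0255,"wx":0,"wy":0,"wz":0,"gripper":1},
  ],
)

```text
clock: 4.3
position: [562.8, -181.2, 66.8]
ee_rot: [0.455, 0.541, -0.454, 0.542]
contact_force: [0.3, 0.2, 0.3]
gripper_width: 0.2
```

```bash
cat >> h.py <<'E'
C=np.array([551.,-122.])
def rt():
    s=st();v=s["position"][:2]-C;th=np.degrees(np.arctan2(v[1],v[0]));F=s["contact_force"][:2];n=v/np.hypot(*v)
    print("R",round(np.hypot(*v),2),"theta",round(th,1),"Frad",round(F@n,2),"Ftan",round(F@np.array([-n[1],n[0]]),2))
    return s
E
python3 -c "
from h import *
s=rt();d=get_image('wrist');crop(d['img'],180,100,460,310,2.6,'pics/e.png')"
```

```text
t 4.3 p [ 562.8 -181.2   66.8] yaw -80.0 q [-0.04  0.49 -0.28 -0.   -0.8  -2.93] F [0.3 0.2 0.3] w 0.2
R 60.33 theta -78.7 Frad -0.09 Ftan 0.35
```

View pics/e.png

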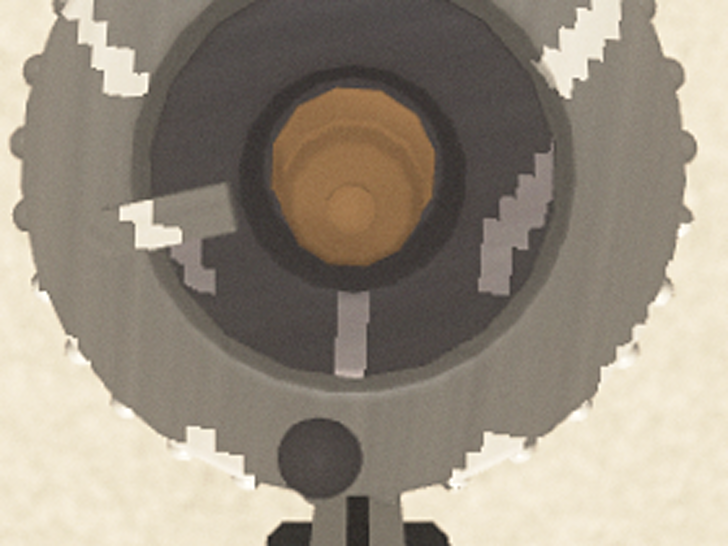

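```bash
cat >> h.py <<'E'
def rows(lst,z=66,c=None):
    c=C if c is None else np.array(c)
    for th,r in lst:
        a=np.radians(th); d,rv=goto((c[0]+r*np.cos(a),c[1]+r*np.sin(a),z),th)
        print(f"{th:.0f} {r:.1f} | d {d[0]:.4f} {d[1]:.4f} {d[2]:.4f} | w {rv[0]:.1f} {rv[1]:.1f} {rv[2]:.1f}")
E
python3 -c "
from h import *
rt();rows([(-79,59.5),(-79,58.7)]+[(-79+6*i,58.5) for i in range(1,7)])"
```

```text
t 4.35 p [ 562.8 -181.2   66.8] yaw -80.0 q [-0.04  0.49 -0.28 -0.   -0.8  -2.93] F [ 0.2 -0.2 -0.5] w -0.1
R 60.37 theta -78.7 Frad 0.23 Ftan 0.14
-79 59.5 | d 0.0008 -0.0003 -0.0009 | w -1.0 -0.0 -0.1
-79 58.7 | d 0.0008 -0.0003 -0.0017 | w -1.0 -0.0 -0.1
-73 58.5 | d 0.0008 0.0058 -0.0023 | w -7.0 -0.0 -0.1
-67 58.5 | d 0.0008 0.0118 -0.0034 | w -13.0 0.0 -0.1
-61 58.5 | d 0.0008 0.0177 -0.0050 | w -19.0 0.0 -0.1
-55 58.5 | d 0.0008 0.0234 -0.0073 | w -25.0 0.0 -0.1
-49 58.5 | d 0.0008 0.0288 -0.0102 | w -31.0 0.0 -0.1
-43 58.5 | d 0.0008 0.0339 -0.0136 | w -37.0 0.0 -0.1
```

Request:
arm_command(
  rows=[
    {"dx":0.001,"dy":0,"dz":-0.001,"wx":-1,"wy":0,"wz":0,"gripper":1},
    {"dx":0.001,"dy":0,"dz":-0.0017,"wx":-1,"wy":0,"wz":0,"gripper":1},
    {"dx":0.001,"dy":0.0058,"dz":-0.0023,"wx":-7,"wy":0,"wz":0,"gripper":1},
    {"dx":0.001,"dy":0.0118,"dz":-0.0034,"wx":-13,"wy":0,"wz":0,"gripper":1},
    {"dx":0.001,"dy":0.0177,"dz":-0.005,"wx":-19,"wy":0,"wz":0,"gripper":1},
    {"dx":0.001,"dy":0.0234,"dz":-0.0073,"wx":-25,"wy":0,"wz":0,"gripper":1},
    {"dx":0.001,"dy":0.0288,"dz":-0.0102,"wx":-31,"wy":0,"wz":0,"gripper":1},
    {"dx":0.001,"dy":0.0339,"dz":-0.0136,"wx":-37,"wy":0,"wz":0,"gripper":1},
  ],
)

```text
clock: 5.15
position: [594.1, -162.4, 65.7]
ee_rot: [0.258, 0.658, -0.258, 0.659]
contact_force: [0.1, -1.6, -1.4]
gripper_width: 0.2
```

```bash
python3 -c "
from h import *
s=rt();d=get_image('wrist');crop(d['img'],180,100,460,310,2.6,'pics/f.png')
rows([(-37+6*i,58.0) for i in range(0,8)])"
```

```text
t 5.15 p [ 594.1 -162.4   65.7] yaw -42.8 q [-0.    0.53 -0.22  0.   -0.83 -2.31] F [ 0.1 -1.6 -1.4] w 0.2
R 59.1 theta -43.2 Frad 1.18 Ftan -1.04
-37 58.0 | d -0.0002 0.0052 -0.0015 | w -5.6 0.1 -0.1
-31 58.0 | d -0.0002 0.0112 -0.0024 | w -11.6 0.1 -0.1
-25 58.0 | d -0.0002 0.0171 -0.0039 | w -17.6 0.1 -0.1
-19 58.0 | d -0.0002 0.0228 -0.0060 | w -23.6 0.1 -0.1
-13 58.0 | d -0.0002 0.0282 -0.0087 | w -29.6 0.1 -0.1
-7 58.0 | d -0.0002 0.0334 -0.0120 | w -35.6 0.1 -0.1
-1 58.0 | d -0.0002 0.0381 -0.0158 | w -41.6 0.1 -0.1
5 58.0 | d -0.0002 0.0424 -0.0201 | w -47.6 0.1 -0.0
```

View pics/f.png

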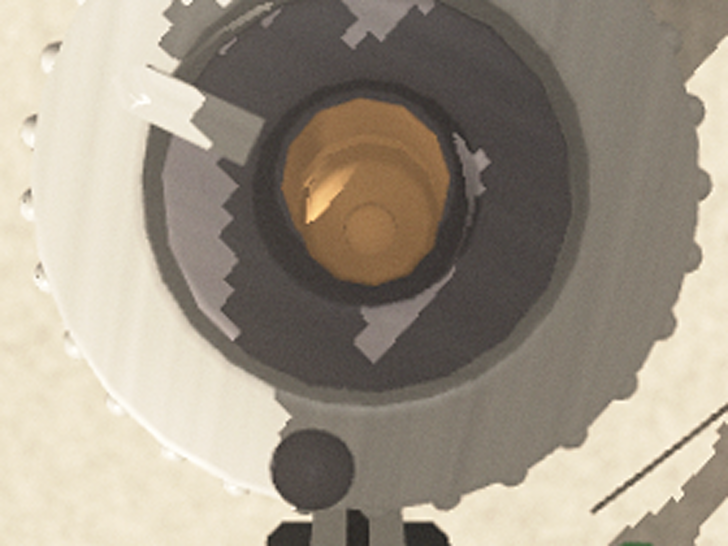

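```bash
cat >> h.py <<'E'
def nxt(r=57.6,step=7.5,n=8):
    s=rt();v=s["position"][:2]-C;th=np.degrees(np.arctan2(v[1],v[0]))
    rows([(th+step*i,r) for i in range(1,n+1)])
E
python3 -c "
from h import *
nxt()"
```

```text
t 5.2 p [ 594.9 -161.8   65.8] yaw -42.6 q [-0.    0.53 -0.22  0.   -0.83 -2.31] F [ 1.4  0.  -0.4] w -0.3
R 59.2 theta -42.2 Frad 1.01 Ftan 0.97
-35 57.6 | d -0.0002 0.0075 -0.0021 | w -7.9 0.1 -0.1
-27 57.6 | d -0.0002 0.0149 -0.0037 | w -15.4 0.1 -0.1
-20 57.6 | d -0.0002 0.0220 -0.0061 | w -22.9 0.1 -0.1
-12 57.6 | d -0.0002 0.0287 -0.0095 | w -30.4 0.1 -0.1
-5 57.6 | d -0.0002 0.0350 -0.0137 | w -37.9 0.1 -0.1
3 57.6 | d -0.0002 0.0406 -0.0187 | w -45.4 0.1 -0.0
10 57.6 | d -0.0002 0.0455 -0.0244 | w -52.9 0.1 -0.0
18 57.6 | d -0.0002 0.0497 -0.0307 | w -60.4 0.1 -0.0
```

Request:
arm_command(
  rows=[
    {"dx":0,"dy":0.0075,"dz":-0.0021,"wx":-7.9,"wy":0,"wz":0,"gripper":1},
    {"dx":0,"dy":0.0149,"dz":-0.0037,"wx":-15.4,"wy":0,"wz":0,"gripper":1},
    {"dx":0,"dy":0.022,"dz":-0.0061,"wx":-22.9,"wy":0,"wz":0,"gripper":1},
    {"dx":0,"dy":0.0287,"dz":-0.0095,"wx":-30.4,"wy":0,"wz":0,"gripper":1},
    {"dx":0,"dy":0.035,"dz":-0.0137,"wx":-37.9,"wy":0,"wz":0,"gripper":1},
    {"dx":0,"dy":0.0406,"dz":-0.0187,"wx":-45.4,"wy":0,"wz":0,"gripper":1},
    {"dx":0,"dy":0.0455,"dz":-0.0244,"wx":-52.9,"wy":0,"wz":0,"gripper":1},
    {"dx":0,"dy":0.0497,"dz":-0.0307,"wx":-60.4,"wy":0,"wz":0,"gripper":1},
  ],
)

```text
clock: 6.0
position: [607.7, -104.1, 66.1]
ee_rot: [-0.111, 0.696, 0.111, 0.701]
contact_force: [2.5, -1.3, -1.5]
gripper_width: -0.2
```

```bash
python3 -c "
from h import *
d=get_image('wrist');crop(d['img'],180,100,460,310,2.6,'pics/g.png')
nxt()"
```

```text
t 6.05 p [ 607.3 -103.1   66.1] yaw 18.3 q [ 0.09  0.52 -0.22  0.   -0.82 -1.35] F [ 2.7  1.2 -1.5] w 0.3
R 59.37 theta 18.6 Frad 2.96 Ftan 0.23
26 57.6 | d 0.0000 0.0075 -0.0023 | w -7.8 0.3 0.1
34 57.6 | d 0.0000 0.0149 -0.0038 | w -15.3 0.3 0.1
41 57.6 | d 0.0000 0.0220 -0.0063 | w -22.8 0.3 0.2
49 57.6 | d -0.0000 0.0287 -0.0096 | w -30.3 0.3 0.2
56 57.6 | d -0.0001 0.0350 -0.0139 | w -37.8 0.3 0.2
64 57.6 | d -0.0001 0.0406 -0.0189 | w -45.3 0.3 0.2
71 57.6 | d -0.0001 0.0456 -0.0245 | w -52.8 0.3 0.2
79 57.6 | d -0.0002 0.0497 -0.0308 | w -60.3 0.3 0.3
```

View pics/g.png

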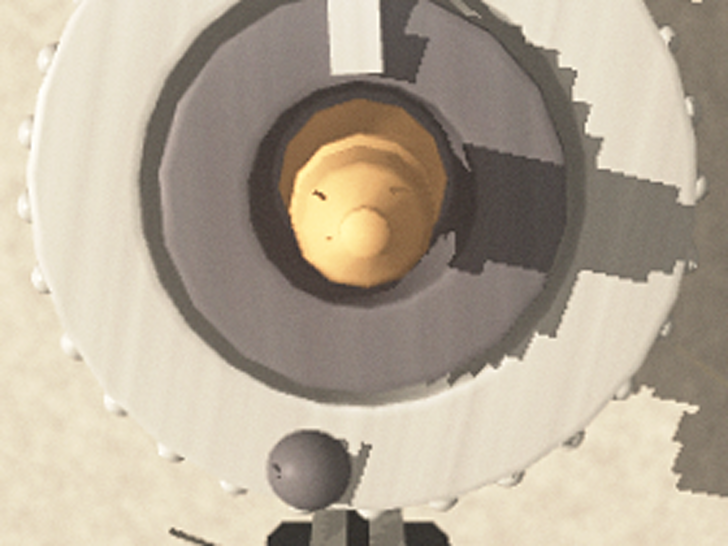

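Request:
arm_command(
  rows=[
    {"dx":0,"dy":0.0075,"dz":-0.0023,"wx":-7.8,"wy":0.2,"wz":0.1,"gripper":1},
    {"dx":0,"dy":0.0149,"dz":-0.0038,"wx":-15.3,"wy":0.2,"wz":0.1,"gripper":1},
    {"dx":0,"dy":0.022,"dz":-0.0063,"wx":-22.8,"wy":0.2,"wz":0.2,"gripper":1},
    {"dx":0,"dy":0.0287,"dz":-0.0096,"wx":-30.3,"wy":0.2,"wz":0.2,"gripper":1},
    {"dx":0,"dy":0.035,"dz":-0.0139,"wx":-37.8,"wy":0.2,"wz":0.2,"gripper":1},
    {"dx":0,"dy":0.0406,"dz":-0.0189,"wx":-45.3,"wy":0.2,"wz":0.2,"gripper":1},
    {"dx":0,"dy":0.0456,"dz":-0.0245,"wx":-52.8,"wy":0.2,"wz":0.2,"gripper":1},
    {"dx":0,"dy":0.0497,"dz":-0.0308,"wx":-60.3,"wy":0.2,"wz":0.2,"gripper":1},
  ],
)

```text
clock: 6.85
position: [563.8, -64.3, 66.1]
ee_rot: [-0.449, 0.545, 0.448, 0.549]
contact_force: [1.7, 3.7, -1.2]
gripper_width: -0.3
```

```bash
python3 -c "
from h import *
nxt()"
```

```text
t 6.85 p [563.8 -64.3  66.1] yaw 78.7 q [ 0.17  0.46 -0.34 -0.   -0.76 -0.37] F [ 1.7  3.7 -1.2] w -0.3
R 59.09 theta 77.5 Frad 4.0 Ftan -0.9
85 57.6 | d 0.0000 0.0076 -0.0018 | w -6.3 0.1 0.3
93 57.6 | d 0.0000 0.0150 -0.0031 | w -13.8 0.1 0.3
100 57.6 | d -0.0000 0.0222 -0.0054 | w -21.3 0.1 0.3
108 57.6 | d -0.0001 0.0290 -0.0086 | w -28.8 0.1 0.3
115 57.6 | d -0.0001 0.0353 -0.0127 | w -36.3 0.1 0.3
123 57.6 | d -0.0002 0.0411 -0.0175 | w -43.8 0.0 0.3
130 57.6 | d -0.0002 0.0462 -0.0231 | w -51.3 0.0 0.3
138 57.6 | d -0.0002 0.0505 -0.0292 | w -58.8 -0.0 0.3
```

Request:
arm_command(
  rows=[
    {"dx":0,"dy":0.0076,"dz":-0.0018,"wx":-6.5,"wy":0.1,"wz":0.3,"gripper":1},
    {"dx":0,"dy":0.015,"dz":-0.0031,"wx":-14,"wy":0.1,"wz":0.3,"gripper":1},
    {"dx":0,"dy":0.0222,"dz":-0.0054,"wx":-21.5,"wy":0.1,"wz":0.3,"gripper":1},
    {"dx":0,"dy":0.029,"dz":-0.0086,"wx":-29,"wy":0.1,"wz":0.3,"gripper":1},
    {"dx":0,"dy":0.0353,"dz":-0.0127,"wx":-36.5,"wy":0.1,"wz":0.3,"gripper":1},
    {"dx":0,"dy":0.0411,"dz":-0.0175,"wx":-44,"wy":0.1,"wz":0.3,"gripper":1},
    {"dx":0,"dy":0.0462,"dz":-0.0231,"wx":-51.5,"wy":0.1,"wz":0.3,"gripper":1},
    {"dx":0,"dy":0.0505,"dz":-0.0292,"wx":-59,"wy":0,"wz":0.3,"gripper":1},
  ],
)

```text
clock: 7.65
position: [507.6, -82.7, 65.7]
ee_rot: [-0.659, 0.254, 0.66, 0.255]
contact_force: [0.0, 2.4, 0.6]
gripper_width: 0.1
```

```bash
python3 -c "
from h import *
nxt()"
```

```text
t 7.65 p [507.6 -82.7  65.7] yaw 137.8 q [ 0.15  0.39 -0.47 -0.   -0.71  0.68] F [0.  2.4 0.6] w 0.1
R 58.54 theta 137.9 Frad 1.62 Ftan -1.81
145 57.6 | d -0.0003 0.0075 -0.0014 | w -7.6 0.1 0.0
153 57.6 | d -0.0003 0.0149 -0.0029 | w -15.1 0.1 0.0
160 57.6 | d -0.0003 0.0220 -0.0053 | w -22.6 0.1 0.0
168 57.6 | d -0.0003 0.0288 -0.0087 | w -30.1 0.1 0.0
175 57.6 | d -0.0003 0.0350 -0.0129 | w -37.6 0.1 0.0
183 57.6 | d -0.0003 0.0407 -0.0179 | w -45.1 0.1 0.0
190 57.6 | d -0.0003 0.0457 -0.0235 | w -52.6 0.0 0.0
198 57.6 | d -0.0003 0.0498 -0.0298 | w -60.1 0.0 0.0
```

Request:
arm_command(
  rows=[
    {"dx":0,"dy":0.0075,"dz":-0.002,"wx":-7.6,"wy":0.1,"wz":0,"gripper":1},
    {"dx":0,"dy":0.0149,"dz":-0.0035,"wx":-15.1,"wy":0.1,"wz":0,"gripper":1},
    {"dx":0,"dy":0.0219,"dz":-0.0059,"wx":-22.6,"wy":0.1,"wz":0,"gripper":1},
    {"dx":0,"dy":0.0286,"dz":-0.0092,"wx":-30.1,"wy":0.1,"wz":0,"gripper":1},
    {"dx":0,"dy":0.0347,"dz":-0.0134,"wx":-37.6,"wy":0.1,"wz":0,"gripper":1},
    {"dx":0,"dy":0.0403,"dz":-0.0184,"wx":-45.1,"wy":0.1,"wz":0,"gripper":1},
    {"dx":0,"dy":0.0452,"dz":-0.0239,"wx":-52.6,"wy":0,"wz":0,"gripper":1},
    {"dx":0,"dy":0.0493,"dz":-0.0301,"wx":-60.1,"wy":0,"wz":0,"gripper":1},
  ],
)

```text
clock: 8.45
position: [495.8, -139.9, 65.6]
ee_rot: [-0.698, -0.111, 0.699, -0.11]
contact_force: [-0.6, 0.0, -1.0]
gripper_width: 0.2
```

```bash
python3 -c "
from h import *
d=get_image('wrist');crop(d['img'],180,100,460,310,2.6,'pics/i.png')
nxt(57.2,7)"
```

```text
t 8.5 p [ 496.  -140.6   65.5] yaw -161.9 q [ 0.04  0.39 -0.47 -0.   -0.71  1.85] F [-1.5 -0.7  0.2] w 0.2
R 58.06 theta -161.3 Frad 1.63 Ftan 0.22
-154 57.2 | d -0.0005 0.0070 -0.0013 | w -7.5 0.1 0.1
-147 57.2 | d -0.0005 0.0138 -0.0027 | w -14.5 0.1 0.1
-140 57.2 | d -0.0005 0.0205 -0.0048 | w -21.5 0.1 0.1
-133 57.2 | d -0.0005 0.0268 -0.0078 | w -28.5 0.1 0.1
-126 57.2 | d -0.0005 0.0327 -0.0115 | w -35.5 0.1 0.1
-119 57.2 | d -0.0006 0.0381 -0.0159 | w -42.5 0.1 0.1
-112 57.2 | d -0.0006 0.0430 -0.0209 | w -49.5 0.1 0.1
-105 57.2 | d -0.0006 0.0472 -0.0265 | w -56.5 0.1 0.1
```

View pics/i.png

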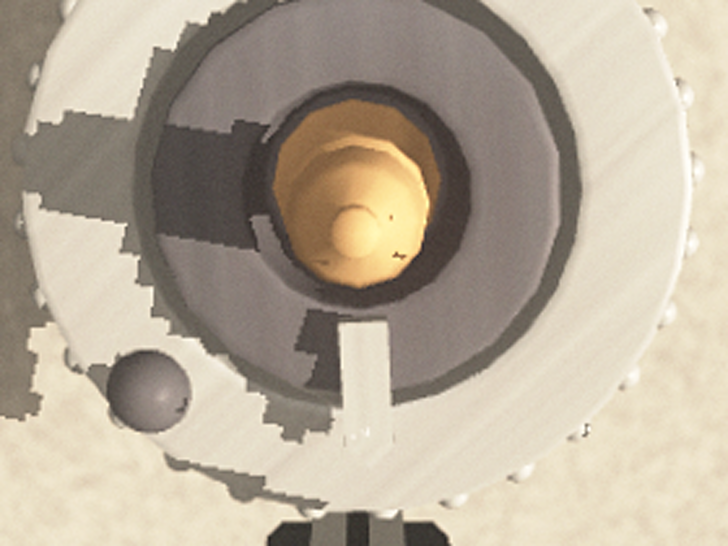

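```bash
sed -i 's/^C=np.array(.*/C=np.array([551.7,-122.])/' h.py; python3 -c "
from h import *
nxt(56.8,7)"
```

```text
t 8.5 p [ 496.  -140.6   65.5] yaw -161.9 q [ 0.04  0.39 -0.47 -0.   -0.71  1.85] F [-1.5 -0.7  0.2] w 0.2
R 58.72 theta -161.5 Frad 1.63 Ftan 0.23
-155 56.8 | d -0.0005 0.0069 -0.0024 | w -7.3 0.1 0.1
-148 56.8 | d -0.0005 0.0137 -0.0037 | w -14.3 0.1 0.1
-141 56.8 | d -0.0005 0.0203 -0.0058 | w -21.3 0.1 0.1
-134 56.8 | d -0.0005 0.0266 -0.0087 | w -28.3 0.1 0.1
-127 56.8 | d -0.0005 0.0325 -0.0124 | w -35.3 0.1 0.1
-120 56.8 | d -0.0006 0.0379 -0.0167 | w -42.3 0.1 0.1
-113 56.8 | d -0.0006 0.0427 -0.0217 | w -49.3 0.1 0.1
-106 56.8 | d -0.0006 0.0469 -0.0272 | w -56.3 0.1 0.1
```

Request:
arm_command(
  rows=[
    {"dx":0,"dy":0.0069,"dz":-0.003,"wx":-7.3,"wy":0.1,"wz":0.1,"gripper":1},
    {"dx":0,"dy":0.0137,"dz":-0.0039,"wx":-14.3,"wy":0.1,"wz":0.1,"gripper":1},
    {"dx":0,"dy":0.0203,"dz":-0.006,"wx":-21.3,"wy":0.1,"wz":0.1,"gripper":1},
    {"dx":0,"dy":0.0266,"dz":-0.0089,"wx":-28.3,"wy":0.1,"wz":0.1,"gripper":1},
    {"dx":0,"dy":0.0325,"dz":-0.0125,"wx":-35.3,"wy":0.1,"wz":0.1,"gripper":1},
    {"dx":0,"dy":0.0379,"dz":-0.0168,"wx":-42.3,"wy":0.1,"wz":0.1,"gripper":1},
    {"dx":0,"dy":0.0427,"dz":-0.0218,"wx":-49.3,"wy":0.1,"wz":0.1,"gripper":1},
    {"dx":0,"dy":0.0469,"dz":-0.0273,"wx":-56.3,"wy":0.1,"wz":0.1,"gripper":1},
  ],
)

```text
clock: 9.3
position: [534.3, -177.8, 65.1]
ee_rot: [-0.562, -0.429, 0.565, -0.426]
contact_force: [-3.1, -3.1, 2.2]
gripper_width: 0.0
```

```bash
python3 -c "
from h import *
d=get_image('wrist');crop(d['img'],180,100,460,310,2.6,'pics/j.png')
rt(); rows([(-106,66),(-106,76)]+[(-106-8.2*i,76) for i in range(1,7)])"
```

```text
t 9.35 p [ 535.9 -178.1   65.2] yaw -105.4 q [-0.03  0.46 -0.35  0.   -0.77  2.91] F [-1.  -6.5  0.8] w -0.2
R 58.31 theta -105.7 Frad 6.56 Ftan 0.82
-106 66.0 | d -0.0007 -0.0004 0.0077 | w 0.6 0.1 0.2
-106 76.0 | d -0.0007 -0.0005 0.0177 | w 0.6 0.1 0.2
-114 76.0 | d -0.0007 -0.0113 0.0168 | w 8.8 0.1 0.2
-122 76.0 | d -0.0007 -0.0219 0.0144 | w 17.0 0.1 0.2
-131 76.0 | d -0.0006 -0.0320 0.0104 | w 25.2 0.1 0.1
-139 76.0 | d -0.0006 -0.0415 0.0051 | w 33.4 0.1 0.1
-147 76.0 | d -0.0006 -0.0501 -0.0015 | w 41.6 0.1 0.1
-155 76.0 | d -0.0006 -0.0577 -0.0093 | w 49.8 0.1 0.1
```

View pics/j.png

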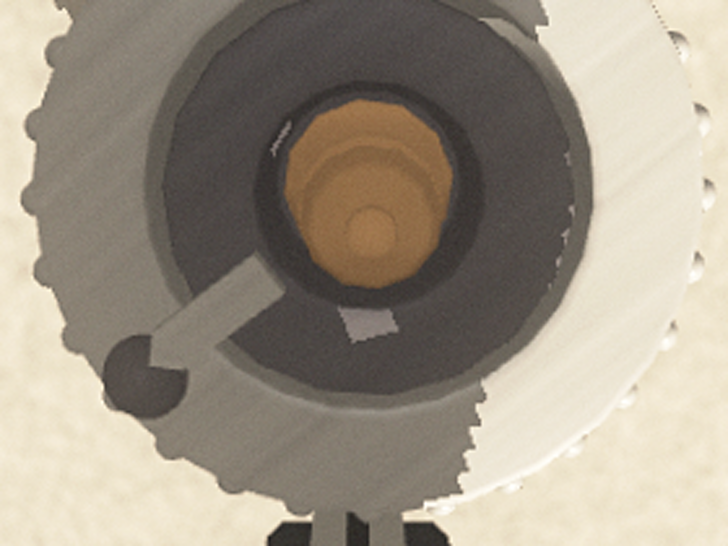

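Request:
arm_command(
  rows=[
    {"dx":0,"dy":0,"dz":0.008,"wx":0.6,"wy":0,"wz":0,"gripper":1},
    {"dx":0,"dy":-0.0005,"dz":0.018,"wx":0.6,"wy":0.1,"wz":0.2,"gripper":1},
    {"dx":0,"dy":-0.0113,"dz":0.0168,"wx":8.8,"wy":0.1,"wz":0.2,"gripper":1},
    {"dx":0,"dy":-0.0219,"dz":0.0144,"wx":17,"wy":0.1,"wz":0.2,"gripper":1},
    {"dx":0,"dy":-0.032,"dz":0.0104,"wx":25.2,"wy":0.1,"wz":0.1,"gripper":1},
    {"dx":0,"dy":-0.0415,"dz":0.0051,"wx":33.4,"wy":0.1,"wz":0.1,"gripper":1},
    {"dx":0,"dy":-0.0501,"dz":-0.0015,"wx":41.6,"wy":0.1,"wz":0.1,"gripper":1},
    {"dx":0,"dy":-0.0577,"dz":-0.0093,"wx":49.8,"wy":0.1,"wz":0.1,"gripper":1},
  ],
)

```text
clock: 10.15
position: [482.0, -154.0, 65.5]
ee_rot: [-0.691, -0.149, 0.691, -0.149]
contact_force: [-0.2, -0.0, 0.4]
gripper_width: 0.0
```

```bash
python3 -c "
from h import *
nxt(76,-8.3)"
```

```text
t 10.15 p [ 482.  -154.    65.5] yaw -155.7 q [ 0.01  0.38 -0.49  0.   -0.7   1.98] F [-0.2 -0.   0.4] w 0.0
R 76.72 theta -155.3 Frad 0.21 Ftan -0.08
-164 76.0 | d -0.0005 -0.0110 -0.0014 | w 7.9 0.0 0.0
-172 76.0 | d -0.0005 -0.0217 -0.0038 | w 16.2 0.0 0.0
-180 76.0 | d -0.0005 -0.0320 -0.0076 | w 24.5 0.0 -0.0
-189 76.0 | d -0.0005 -0.0417 -0.0129 | w 32.8 0.0 -0.0
-197 76.0 | d -0.0005 -0.0505 -0.0195 | w 41.1 0.0 -0.0
-205 76.0 | d -0.0005 -0.0582 -0.0273 | w 49.4 0.0 -0.0
-213 76.0 | d -0.0005 -0.0648 -0.0361 | w 57.7 0.0 -0.0
-222 76.0 | d -0.0005 -0.0699 -0.0458 | w 66.0 0.0 -0.0
```

Request:
arm_command(
  rows=[
    {"dx":0,"dy":-0.011,"dz":-0.0014,"wx":7.9,"wy":0,"wz":0,"gripper":1},
    {"dx":0,"dy":-0.0217,"dz":-0.0038,"wx":16.2,"wy":0,"wz":0,"gripper":1},
    {"dx":0,"dy":-0.032,"dz":-0.0076,"wx":24.5,"wy":0,"wz":0,"gripper":1},
    {"dx":0,"dy":-0.0417,"dz":-0.0129,"wx":32.8,"wy":0,"wz":0,"gripper":1},
    {"dx":0,"dy":-0.0505,"dz":-0.0195,"wx":41.1,"wy":0,"wz":0,"gripper":1},
    {"dx":0,"dy":-0.0582,"dz":-0.0273,"wx":49.4,"wy":0,"wz":0,"gripper":1},
    {"dx":0,"dy":-0.0648,"dz":-0.0361,"wx":57.7,"wy":0,"wz":0,"gripper":1},
    {"dx":0,"dy":-0.0699,"dz":-0.0458,"wx":66,"wy":0,"wz":0,"gripper":1},
  ],
)

```text
clock: 10.95
position: [494.7, -71.4, 65.7]
ee_rot: [-0.659, 0.255, 0.66, 0.255]
contact_force: [-1.0, 0.5, -0.8]
gripper_width: 0.1
```

```bash
python3 -c "
from h import *
nxt(76,-8.3)"
```

```text
t 10.95 p [494.7 -71.4  65.7] yaw 137.8 q [ 0.18  0.37 -0.51 -0.   -0.7   0.65] F [-1.   0.5 -0.8] w 0.1
R 76.24 theta 138.4 Frad 1.06 Ftan 0.25
130 76.0 | d -0.0003 -0.0110 -0.0009 | w 7.7 0.0 -0.0
122 76.0 | d -0.0003 -0.0217 -0.0032 | w 16.0 0.0 -0.0
113 76.0 | d -0.0003 -0.0321 -0.0069 | w 24.3 0.0 -0.0
105 76.0 | d -0.0003 -0.0418 -0.0122 | w 32.6 0.0 -0.0
97 76.0 | d -0.0003 -0.0506 -0.0188 | w 40.9 0.0 -0.0
89 76.0 | d -0.0003 -0.0583 -0.0265 | w 49.2 0.0 -0.0
80 76.0 | d -0.0004 -0.0649 -0.0354 | w 57.5 0.0 -0.0
72 76.0 | d -0.0004 -0.0701 -0.0450 | w 65.8 0.0 -0.0
```

Request:
arm_command(
  rows=[
    {"dx":0,"dy":-0.011,"dz":-0.0009,"wx":7.7,"wy":0,"wz":0,"gripper":1},
    {"dx":0,"dy":-0.0217,"dz":-0.0032,"wx":16,"wy":0,"wz":0,"gripper":1},
    {"dx":0,"dy":-0.0321,"dz":-0.0069,"wx":24.3,"wy":0,"wz":0,"gripper":1},
    {"dx":0,"dy":-0.0418,"dz":-0.0122,"wx":32.6,"wy":0,"wz":0,"gripper":1},
    {"dx":0,"dy":-0.0506,"dz":-0.0188,"wx":40.9,"wy":0,"wz":0,"gripper":1},
    {"dx":0,"dy":-0.0583,"dz":-0.0265,"wx":49.2,"wy":0,"wz":0,"gripper":1},
    {"dx":0,"dy":-0.0649,"dz":-0.0354,"wx":57.5,"wy":0,"wz":0,"gripper":1},
    {"dx":0,"dy":-0.0701,"dz":-0.045,"wx":65.8,"wy":0,"wz":0,"gripper":1},
  ],
)

```text
clock: 11.75
position: [575.3, -50.1, 65.7]
ee_rot: [-0.413, 0.574, 0.413, 0.574]
contact_force: [-0.0, -0.4, -0.8]
gripper_width: -0.2
```

```bash
python3 -c "
from h import *
nxt(76,-8.3)"
```

```text
t 11.75 p [575.3 -50.1  65.7] yaw 71.5 q [ 0.19  0.47 -0.32 -0.   -0.78 -0.52] F [-0.  -0.4 -0.8] w -0.2
R 75.72 theta 71.8 Frad -0.39 Ftan -0.11
64 76.0 | d -0.0003 -0.0110 -0.0004 | w 7.9 0.0 -0.0
55 76.0 | d -0.0003 -0.0217 -0.0028 | w 16.2 0.0 -0.0
47 76.0 | d -0.0003 -0.0320 -0.0066 | w 24.5 0.0 -0.0
39 76.0 | d -0.0003 -0.0417 -0.0119 | w 32.8 0.0 -0.0
30 76.0 | d -0.0003 -0.0505 -0.0185 | w 41.1 0.0 -0.0
22 76.0 | d -0.0003 -0.0582 -0.0263 | w 49.4 0.0 -0.0
14 76.0 | d -0.0003 -0.0647 -0.0352 | w 57.7 0.0 -0.0
5 76.0 | d -0.0003 -0.0699 -0.0449 | w 66.0 0.0 -0.0
```

Request:
arm_command(
  rows=[
    {"dx":0,"dy":-0.011,"dz":-0.0004,"wx":7.9,"wy":0,"wz":0,"gripper":1},
    {"dx":0,"dy":-0.0217,"dz":-0.0028,"wx":16.2,"wy":0,"wz":0,"gripper":1},
    {"dx":0,"dy":-0.032,"dz":-0.0066,"wx":24.5,"wy":0,"wz":0,"gripper":1},
    {"dx":0,"dy":-0.0417,"dz":-0.0119,"wx":32.8,"wy":0,"wz":0,"gripper":1},
    {"dx":0,"dy":-0.0505,"dz":-0.0185,"wx":41.1,"wy":0,"wz":0,"gripper":1},
    {"dx":0,"dy":-0.0582,"dz":-0.0263,"wx":49.4,"wy":0,"wz":0,"gripper":1},
    {"dx":0,"dy":-0.0647,"dz":-0.0352,"wx":57.7,"wy":0,"wz":0,"gripper":1},
    {"dx":0,"dy":-0.0699,"dz":-0.0449,"wx":66,"wy":0,"wz":0,"gripper":1},
  ],
)

```text
clock: 12.55
position: [627.3, -115.7, 65.6]
ee_rot: [-0.03, 0.706, 0.031, 0.706]
contact_force: [-0.2, 0.6, -0.6]
gripper_width: -0.3
```

```bash
python3 -c "
from h import *
nxt(76,-8.3)"
```

```text
t 12.55 p [ 627.3 -115.7   65.6] yaw 4.9 q [ 0.07  0.56 -0.16 -0.   -0.86 -1.55] F [-0.2  0.6 -0.6] w -0.3
R 75.82 theta 4.8 Frad -0.16 Ftan 0.6
-4 76.0 | d -0.0004 -0.0110 -0.0006 | w 8.5 0.0 -0.1
-12 76.0 | d -0.0004 -0.0217 -0.0031 | w 16.8 -0.0 -0.1
-20 76.0 | d -0.0004 -0.0320 -0.0070 | w 25.1 -0.0 -0.1
-28 76.0 | d -0.0004 -0.0416 -0.0124 | w 33.4 -0.0 -0.1
-37 76.0 | d -0.0004 -0.0503 -0.0191 | w 41.7 -0.0 -0.1
-45 76.0 | d -0.0005 -0.0580 -0.0269 | w 50.0 -0.0 -0.1
-53 76.0 | d -0.0005 -0.0644 -0.0359 | w 58.3 -0.0 -0.1
-62 76.0 | d -0.0005 -0.0695 -0.0456 | w 66.6 -0.0 -0.1
```

Request:
arm_command(
  rows=[
    {"dx":0,"dy":-0.011,"dz":-0.0006,"wx":8.5,"wy":0,"wz":0,"gripper":1},
    {"dx":0,"dy":-0.0217,"dz":-0.0031,"wx":16.8,"wy":0,"wz":0,"gripper":1},
    {"dx":0,"dy":-0.032,"dz":-0.007,"wx":25.1,"wy":0,"wz":0,"gripper":1},
    {"dx":0,"dy":-0.0416,"dz":-0.0124,"wx":33.4,"wy":0,"wz":0,"gripper":1},
    {"dx":0,"dy":-0.0503,"dz":-0.0191,"wx":41.7,"wy":0,"wz":0,"gripper":1},
    {"dx":0,"dy":-0.058,"dz":-0.0269,"wx":50,"wy":0,"wz":0,"gripper":1},
    {"dx":0,"dy":-0.0644,"dz":-0.0359,"wx":58.3,"wy":0,"wz":0,"gripper":1},
    {"dx":0,"dy":-0.0695,"dz":-0.0456,"wx":66.6,"wy":0,"wz":0,"gripper":1},
  ],
)

```text
clock: 13.35
position: [587.1, -189.7, 65.5]
ee_rot: [0.366, 0.606, -0.365, 0.605]
contact_force: [0.4, -0.2, -1.1]
gripper_width: 0.2
```

```bash
python3 -c "
from h import *
rt()
rows([(-70,75),(-77,74),(-80,66),(-80,62),(-80,60),(-80,58),(-80,57),(-80,56.7)])"
```

```text
t 13.35 p [ 587.1 -189.7   65.5] yaw -62.2 q [-0.05  0.53 -0.21 -0.   -0.83 -2.6 ] F [ 0.4 -0.2 -1.1] w 0.2
R 76.41 theta -62.4 Frad 0.38 Ftan 0.28
-70 75.0 | d -0.0005 -0.0099 -0.0021 | w 7.8 -0.1 -0.0
-77 74.0 | d -0.0005 -0.0186 -0.0049 | w 14.8 -0.1 -0.0
-80 66.0 | d -0.0005 -0.0199 -0.0136 | w 17.8 -0.1 -0.0
-80 62.0 | d -0.0005 -0.0187 -0.0174 | w 17.8 -0.1 -0.0
-80 60.0 | d -0.0005 -0.0181 -0.0193 | w 17.8 -0.1 -0.0
-80 58.0 | d -0.0005 -0.0175 -0.0212 | w 17.8 -0.1 -0.0
-80 57.0 | d -0.0005 -0.0172 -0.0221 | w 17.8 -0.1 -0.0
-80 56.7 | d -0.0005 -0.0171 -0.0224 | w 17.8 -0.1 -0.0
```

Request:
arm_command(
  rows=[
    {"dx":0,"dy":-0.0099,"dz":-0.0021,"wx":7.8,"wy":0,"wz":0,"gripper":1},
    {"dx":0,"dy":-0.0186,"dz":-0.0049,"wx":14.8,"wy":0,"wz":0,"gripper":1},
    {"dx":0,"dy":-0.0199,"dz":-0.0136,"wx":17.8,"wy":0,"wz":0,"gripper":1},
    {"dx":0,"dy":-0.0187,"dz":-0.0174,"wx":17.8,"wy":0,"wz":0,"gripper":1},
    {"dx":0,"dy":-0.0181,"dz":-0.0193,"wx":17.8,"wy":0,"wz":0,"gripper":1},
    {"dx":0,"dy":-0.0175,"dz":-0.0212,"wx":17.8,"wy":0,"wz":0,"gripper":1},
    {"dx":0,"dy":-0.0172,"dz":-0.0221,"wx":17.8,"wy":0,"wz":0,"gripper":1},
    {"dx":0,"dy":-0.0171,"dz":-0.0224,"wx":17.8,"wy":0,"wz":0,"gripper":1},
  ],
)

```text
clock: 14.15
position: [562.2, -179.2, 65.9]
ee_rot: [0.454, 0.541, -0.454, 0.542]
contact_force: [0.7, -7.3, -0.1]
gripper_width: -0.1
```

```bash
python3 -c "
from h import *
nxt(56.8,7.5)"
```

```text
t 14.15 p [ 562.2 -179.2   65.9] yaw -80.0 q [-0.03  0.49 -0.28  0.   -0.79 -2.93] F [ 0.7 -7.3 -0.1] w -0.1
R 58.18 theta -79.6 Frad 7.27 Ftan -0.6
-72 56.8 | d -0.0001 0.0074 -0.0019 | w -7.9 0.1 -0.1
-65 56.8 | d -0.0001 0.0147 -0.0034 | w -15.4 0.1 -0.1
-57 56.8 | d -0.0001 0.0217 -0.0058 | w -22.9 0.1 -0.1
-50 56.8 | d -0.0001 0.0283 -0.0092 | w -30.4 0.1 -0.0
-42 56.8 | d -0.0001 0.0345 -0.0133 | w -37.9 0.1 -0.0
-35 56.8 | d -0.0001 0.0401 -0.0183 | w -45.4 0.1 -0.0
-27 56.8 | d -0.0001 0.0449 -0.0239 | w -52.9 0.1 -0.0
-20 56.8 | d -0.0001 0.0490 -0.0301 | w -60.4 0.1 -0.0
```

Request:
arm_command(
  rows=[
    {"dx":0,"dy":0.0074,"dz":-0.0019,"wx":-7.9,"wy":0,"wz":0,"gripper":1},
    {"dx":0,"dy":0.0147,"dz":-0.0034,"wx":-15.4,"wy":0,"wz":0,"gripper":1},
    {"dx":0,"dy":0.0217,"dz":-0.0058,"wx":-22.9,"wy":0,"wz":0,"gripper":1},
    {"dx":0,"dy":0.0283,"dz":-0.0092,"wx":-30.4,"wy":0,"wz":0,"gripper":1},
    {"dx":0,"dy":0.0345,"dz":-0.0133,"wx":-37.9,"wy":0,"wz":0,"gripper":1},
    {"dx":0,"dy":0.0401,"dz":-0.0183,"wx":-45.4,"wy":0,"wz":0,"gripper":1},
    {"dx":0,"dy":0.0449,"dz":-0.0239,"wx":-52.9,"wy":0,"wz":0,"gripper":1},
    {"dx":0,"dy":0.049,"dz":-0.0301,"wx":-60.4,"wy":0,"wz":0,"gripper":1},
  ],
)

```text
clock: 14.95
position: [607.0, -141.3, 66.0]
ee_rot: [0.118, 0.696, -0.118, 0.699]
contact_force: [3.2, -3.3, -0.3]
gripper_width: 0.5
```

```bash
python3 -c "
from h import *
d=get_image('wrist');crop(d['img'],180,100,460,310,2.6,'pics/k.png')
nxt(56.8,7.5)"
```

```text
t 15.0 p [ 607.4 -140.3   66. ] yaw -19.0 q [ 0.03  0.54 -0.2   0.   -0.83 -1.94] F [ 3.4 -1.2 -1.1] w -0.2
R 58.59 theta -18.2 Frad 3.63 Ftan -0.12
-11 56.8 | d -0.0000 0.0074 -0.0024 | w -8.3 0.3 -0.0
-3 56.8 | d -0.0000 0.0146 -0.0039 | w -15.8 0.3 0.0
4 56.8 | d -0.0000 0.0216 -0.0064 | w -23.3 0.3 0.0
12 56.8 | d -0.0000 0.0283 -0.0098 | w -30.8 0.3 0.0
19 56.8 | d -0.0001 0.0344 -0.0140 | w -38.3 0.3 0.1
27 56.8 | d -0.0001 0.0399 -0.0190 | w -45.8 0.3 0.1
34 56.8 | d -0.0001 0.0447 -0.0246 | w -53.3 0.2 0.1
42 56.8 | d -0.0001 0.0488 -0.0309 | w -60.8 0.2 0.1
```

View pics/k.png

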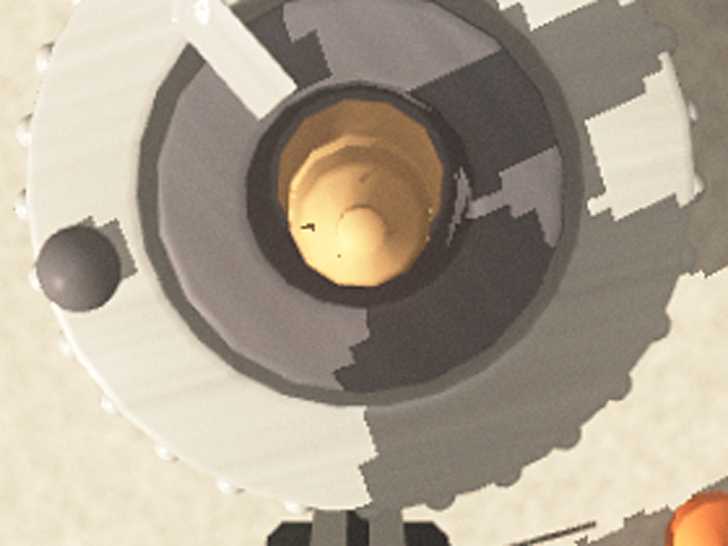

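Request:
arm_command(
  rows=[
    {"dx":0,"dy":0.0074,"dz":-0.0024,"wx":-8.3,"wy":0.2,"wz":0,"gripper":1},
    {"dx":0,"dy":0.0146,"dz":-0.0039,"wx":-15.8,"wy":0.2,"wz":0,"gripper":1},
    {"dx":0,"dy":0.0216,"dz":-0.0064,"wx":-23.3,"wy":0.2,"wz":0,"gripper":1},
    {"dx":0,"dy":0.0283,"dz":-0.0098,"wx":-30.8,"wy":0.2,"wz":0,"gripper":1},
    {"dx":0,"dy":0.0344,"dz":-0.014,"wx":-38.3,"wy":0.2,"wz":0,"gripper":1},
    {"dx":0,"dy":0.0399,"dz":-0.019,"wx":-45.8,"wy":0.2,"wz":0.1,"gripper":1},
    {"dx":0,"dy":0.0447,"dz":-0.0246,"wx":-53.3,"wy":0.2,"wz":0.1,"gripper":1},
    {"dx":0,"dy":0.0488,"dz":-0.0309,"wx":-60.8,"wy":0.2,"wz":0.1,"gripper":1},
  ],
)

```text
clock: 15.8
position: [596.1, -83.3, 66.1]
ee_rot: [-0.254, 0.658, 0.253, 0.662]
contact_force: [3.3, 0.9, -1.6]
gripper_width: -0.4
```

```bash
python3 -c "
from h import *
nxt(56.8,7.5)"
```

```text
t 15.8 p [596.1 -83.3  66.1] yaw 42.0 q [ 0.13  0.51 -0.26 -0.   -0.8  -0.97] F [ 3.3  0.9 -1.6] w -0.4
R 58.94 theta 41.1 Frad 3.02 Ftan -1.5
49 56.8 | d 0.0001 0.0075 -0.0025 | w -6.6 0.3 0.2
56 56.8 | d 0.0001 0.0148 -0.0038 | w -14.1 0.2 0.2
64 56.8 | d 0.0000 0.0218 -0.0061 | w -21.6 0.2 0.2
71 56.8 | d -0.0000 0.0285 -0.0093 | w -29.1 0.2 0.2
79 56.8 | d -0.0000 0.0348 -0.0133 | w -36.6 0.2 0.3
86 56.8 | d -0.0001 0.0405 -0.0181 | w -44.1 0.2 0.3
94 56.8 | d -0.0001 0.0454 -0.0237 | w -51.6 0.2 0.3
101 56.8 | d -0.0002 0.0497 -0.0298 | w -59.1 0.1 0.3
```

Request:
arm_command(
  rows=[
    {"dx":0,"dy":0.0075,"dz":-0.0025,"wx":-7,"wy":0.2,"wz":0.2,"gripper":1},
    {"dx":0,"dy":0.0148,"dz":-0.0038,"wx":-14.3,"wy":0.2,"wz":0.2,"gripper":1},
    {"dx":0,"dy":0.0218,"dz":-0.0061,"wx":-21.8,"wy":0.2,"wz":0.2,"gripper":1},
    {"dx":0,"dy":0.0285,"dz":-0.0093,"wx":-29.3,"wy":0.2,"wz":0.2,"gripper":1},
    {"dx":0,"dy":0.0348,"dz":-0.0133,"wx":-36.8,"wy":0.2,"wz":0.3,"gripper":1},
    {"dx":0,"dy":0.0405,"dz":-0.0181,"wx":-44.3,"wy":0.2,"wz":0.3,"gripper":1},
    {"dx":0,"dy":0.0454,"dz":-0.0237,"wx":-51.8,"wy":0.2,"wz":0.3,"gripper":1},
    {"dx":0,"dy":0.0497,"dz":-0.0298,"wx":-59.3,"wy":0.1,"wz":0.3,"gripper":1},
  ],
)

```text
clock: 16.6
position: [541.5, -64.1, 65.9]
ee_rot: [0.548, -0.446, -0.548, -0.449]
contact_force: [-0.6, 7.9, 0.7]
gripper_width: 0.0
```

```bash
python3 -c "
from h import *
nxt(56.6,7.5)"
```

```text
t 16.6 p [541.5 -64.1  65.9] yaw 101.5 q [ 0.18  0.43 -0.4  -0.   -0.74  0.03] F [-0.6  7.9  0.7] w 0.0
R 58.82 theta 100.0 Frad 7.92 Ftan -0.76
107 56.6 | d -0.0001 0.0075 -0.0025 | w -6.0 0.1 0.2
115 56.6 | d -0.0002 0.0148 -0.0038 | w -13.5 0.1 0.2
122 56.6 | d -0.0002 0.0218 -0.0060 | w -21.0 0.1 0.2
130 56.6 | d -0.0002 0.0285 -0.0091 | w -28.5 0.1 0.2
137 56.6 | d -0.0003 0.0348 -0.0130 | w -36.0 0.1 0.2
145 56.6 | d -0.0003 0.0405 -0.0177 | w -43.5 0.1 0.3
152 56.6 | d -0.0003 0.0455 -0.0232 | w -51.0 0.1 0.3
160 56.6 | d -0.0004 0.0498 -0.0292 | w -58.5 0.0 0.3
```

Request:
arm_command(
  rows=[
    {"dx":0,"dy":0.0075,"dz":-0.0022,"wx":-6.5,"wy":0.1,"wz":0.2,"gripper":1},
    {"dx":0,"dy":0.0148,"dz":-0.0036,"wx":-14,"wy":0.1,"wz":0.2,"gripper":1},
    {"dx":0,"dy":0.0218,"dz":-0.006,"wx":-21.5,"wy":0.1,"wz":0.2,"gripper":1},
    {"dx":0,"dy":0.0285,"dz":-0.0091,"wx":-29,"wy":0.1,"wz":0.2,"gripper":1},
    {"dx":0,"dy":0.0348,"dz":-0.013,"wx":-36.5,"wy":0.1,"wz":0.2,"gripper":1},
    {"dx":0,"dy":0.0405,"dz":-0.0177,"wx":-44,"wy":0.1,"wz":0.3,"gripper":1},
    {"dx":0,"dy":0.0455,"dz":-0.0232,"wx":-51.5,"wy":0.1,"wz":0.3,"gripper":1},
    {"dx":0,"dy":0.0498,"dz":-0.0292,"wx":-59,"wy":0,"wz":0.3,"gripper":1},
  ],
)

```text
clock: 17.4
position: [496.1, -102.3, 65.4]
ee_rot: [-0.695, 0.119, 0.699, 0.119]
contact_force: [-2.5, 3.1, 3.0]
gripper_width: -0.1
```

```bash
python3 -c "
from h import *
d=get_image('wrist');crop(d['img'],180,100,460,310,2.6,'pics/l.png')
nxt(56.6,7)"
```

```text
t 17.45 p [ 496.  -103.1   65.3] yaw 160.8 q [ 0.12  0.38 -0.49 -0.   -0.71  1.12] F [-3.3  0.8  2.2] w -0.3
R 58.87 theta 161.3 Frad 3.37 Ftan 0.27
168 56.6 | d -0.0007 0.0069 -0.0027 | w -7.5 0.3 -0.0
175 56.6 | d -0.0007 0.0137 -0.0041 | w -14.4 0.3 -0.0
182 56.6 | d -0.0007 0.0202 -0.0062 | w -21.4 0.3 0.0
189 56.6 | d -0.0007 0.0265 -0.0091 | w -28.4 0.3 0.0
196 56.6 | d -0.0007 0.0324 -0.0128 | w -35.5 0.3 0.0
203 56.6 | d -0.0007 0.0377 -0.0171 | w -42.5 0.3 0.1
210 56.6 | d -0.0007 0.0425 -0.0221 | w -49.5 0.3 0.1
217 56.6 | d -0.0008 0.0467 -0.0276 | w -56.5 0.3 0.1
```

View pics/l.png

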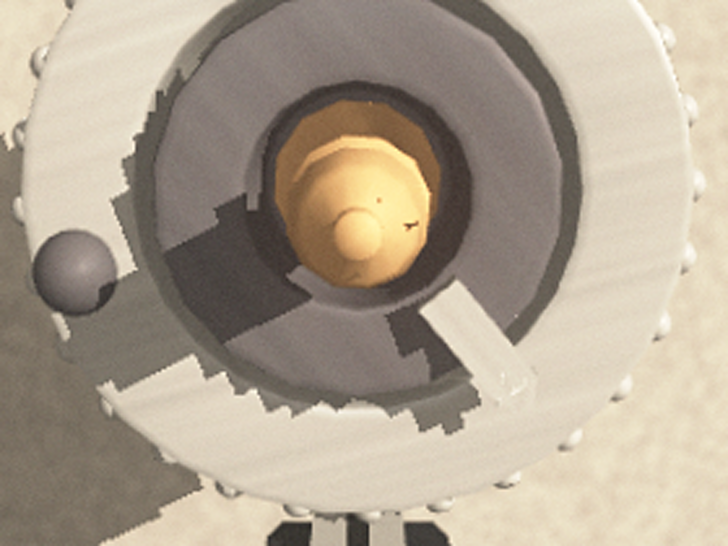

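Request:
arm_command(
  rows=[
    {"dx":0,"dy":0.0069,"dz":-0.0027,"wx":-7.5,"wy":0.2,"wz":0,"gripper":1},
    {"dx":0,"dy":0.0137,"dz":-0.0041,"wx":-14.4,"wy":0.2,"wz":0,"gripper":1},
    {"dx":0,"dy":0.0202,"dz":-0.0062,"wx":-21.4,"wy":0.2,"wz":0,"gripper":1},
    {"dx":0,"dy":0.0265,"dz":-0.0091,"wx":-28.4,"wy":0.2,"wz":0,"gripper":1},
    {"dx":0,"dy":0.0324,"dz":-0.0128,"wx":-35.5,"wy":0.2,"wz":0,"gripper":1},
    {"dx":0,"dy":0.0377,"dz":-0.0171,"wx":-42.5,"wy":0.2,"wz":0,"gripper":1},
    {"dx":0,"dy":0.0425,"dz":-0.0221,"wx":-49.5,"wy":0.2,"wz":0,"gripper":1},
    {"dx":0,"dy":0.0467,"dz":-0.0276,"wx":-56.5,"wy":0.2,"wz":0,"gripper":1},
  ],
)

```text
clock: 18.25
position: [504.4, -156.8, 64.9]
ee_rot: [-0.668, -0.228, 0.672, -0.225]
contact_force: [-4.2, -1.0, 3.4]
gripper_width: 0.2
```

```bash
python3 -c "
from h import *
d=get_image('wrist');crop(d['img'],180,100,460,310,2.6,'pics/m.png')
nxt(56.8,5)"
```

```text
t 18.3 p [ 505.1 -157.5   65. ] yaw -142.5 q [ 0.    0.41 -0.43 -0.   -0.73  2.22] F [-3.9 -3.3  3.5] w 0.1
R 58.55 theta -142.7 Frad 5.1 Ftan 0.25
-138 56.8 | d -0.0011 0.0050 -0.0019 | w -4.8 0.3 0.3
-133 56.8 | d -0.0011 0.0099 -0.0026 | w -9.8 0.3 0.3
-128 56.8 | d -0.0011 0.0147 -0.0036 | w -14.8 0.2 0.3
-123 56.8 | d -0.0012 0.0194 -0.0051 | w -19.8 0.2 0.3
-118 56.8 | d -0.0012 0.0240 -0.0070 | w -24.8 0.2 0.3
-113 56.8 | d -0.0012 0.0284 -0.0093 | w -29.8 0.2 0.3
-108 56.8 | d -0.0013 0.0326 -0.0119 | w -34.8 0.2 0.3
-103 56.8 | d -0.0013 0.0365 -0.0149 | w -39.8 0.2 0.4
```

View pics/m.png

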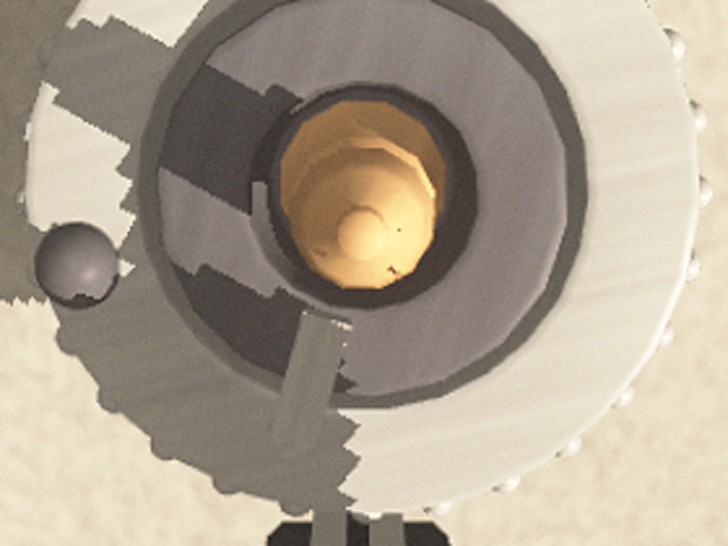

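Request:
arm_command(
  rows=[
    {"dx":0,"dy":0.005,"dz":-0.0019,"wx":-4.8,"wy":0.2,"wz":0.3,"gripper":1},
    {"dx":0,"dy":0.0099,"dz":-0.0026,"wx":-9.8,"wy":0.2,"wz":0.3,"gripper":1},
    {"dx":0,"dy":0.0147,"dz":-0.0036,"wx":-14.8,"wy":0.2,"wz":0.3,"gripper":1},
    {"dx":0,"dy":0.0194,"dz":-0.0051,"wx":-19.8,"wy":0.2,"wz":0.3,"gripper":1},
    {"dx":0,"dy":0.024,"dz":-0.007,"wx":-24.8,"wy":0.2,"wz":0.3,"gripper":1},
    {"dx":0,"dy":0.0284,"dz":-0.0093,"wx":-29.8,"wy":0.2,"wz":0.3,"gripper":1},
    {"dx":0,"dy":0.0326,"dz":-0.0119,"wx":-34.8,"wy":0.2,"wz":0.3,"gripper":1},
    {"dx":0,"dy":0.0365,"dz":-0.0149,"wx":-39.8,"wy":0.2,"wz":0.3,"gripper":1},
  ],
)

```text
clock: 19.1
position: [538.1, -178.8, 64.7]
ee_rot: [-0.551, -0.442, 0.554, -0.441]
contact_force: [-2.2, -6.1, 1.7]
gripper_width: -0.0
```

```bash
python3 -c "
from h import *
d=get_image('wrist');crop(d['img'],180,100,460,310,2.6,'pics/n.png')
rt();rows([(-103,66),(-103,74)]+[(-103-8.2*i,74) for i in range(1,7)])"
```

```text
t 19.15 p [ 539.3 -179.    64.9] yaw -102.6 q [-0.03  0.46 -0.34  0.   -0.77  2.96] F [-1.9 -6.5  1.2] w -0.6
R 58.29 theta -102.3 Frad 6.73 Ftan -0.44
-103 66.0 | d -0.0011 -0.0008 0.0077 | w 0.4 0.1 0.1
-103 74.0 | d -0.0011 -0.0009 0.0157 | w 0.4 0.1 0.1
-111 74.0 | d -0.0011 -0.0114 0.0149 | w 8.6 0.1 0.1
-119 74.0 | d -0.0011 -0.0217 0.0126 | w 16.8 0.1 0.1
-128 74.0 | d -0.0011 -0.0316 0.0088 | w 25.0 0.1 0.1
-136 74.0 | d -0.0011 -0.0409 0.0036 | w 33.2 0.1 0.1
-144 74.0 | d -0.0011 -0.0493 -0.0028 | w 41.4 0.1 0.1
-152 74.0 | d -0.0011 -0.0567 -0.0103 | w 49.6 0.1 0.1
```

View pics/n.png

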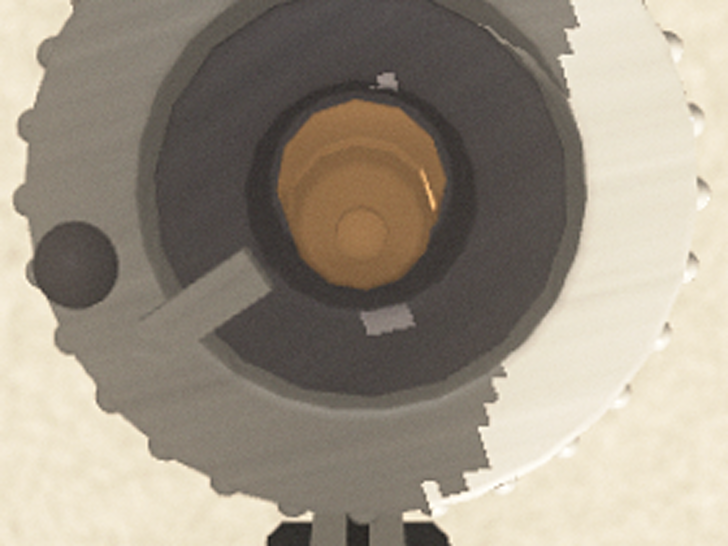

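Request:
arm_command(
  rows=[
    {"dx":0,"dy":0,"dz":0.008,"wx":0,"wy":0,"wz":0,"gripper":1},
    {"dx":0,"dy":-0.0009,"dz":0.0157,"wx":0.4,"wy":0,"wz":0,"gripper":1},
    {"dx":-0.001,"dy":-0.0114,"dz":0.0149,"wx":8.6,"wy":0,"wz":0,"gripper":1},
    {"dx":-0.001,"dy":-0.0217,"dz":0.0126,"wx":16.8,"wy":0,"wz":0,"gripper":1},
    {"dx":-0.001,"dy":-0.0316,"dz":0.0088,"wx":25,"wy":0,"wz":0,"gripper":1},
    {"dx":-0.001,"dy":-0.0409,"dz":0.0036,"wx":33.2,"wy":0,"wz":0,"gripper":1},
    {"dx":-0.001,"dy":-0.0493,"dz":-0.0028,"wx":41.4,"wy":0,"wz":0,"gripper":1},
    {"dx":-0.001,"dy":-0.0567,"dz":-0.0103,"wx":49.6,"wy":0,"wz":0,"gripper":1},
  ],
)

```text
clock: 19.95
position: [485.9, -156.5, 66.0]
ee_rot: [-0.687, -0.167, 0.688, -0.167]
contact_force: [-0.1, 0.6, -0.4]
gripper_width: 0.1
```

```bash
python3 -c "
from h import *
s=rt();d=get_image('wrist');cv2.imwrite('pics/o.png',cv2.resize(d['img'][60:310,150:490,::-1],None,fx=2.3,fy=2.3,interpolation=cv2.INTER_CUBIC))
rows([(-152,66),(-152,62),(-152,60),(-152,58.5),(-152,57.2),(-152,56.8),(-147,56.8),(-142,56.8)])"
```

```text
t 19.95 p [ 485.9 -156.5   66. ] yaw -152.7 q [ 0.01  0.38 -0.48  0.   -0.71  2.04] F [-0.1  0.6 -0.4] w 0.1
R 74.31 theta -152.3 Frad -0.17 Ftan -0.59
-152 66.0 | d -0.0001 0.0016 -0.0088 | w -0.9 0.1 0.1
-152 62.0 | d -0.0001 0.0015 -0.0128 | w -0.9 0.1 0.1
-152 60.0 | d -0.0001 0.0015 -0.0148 | w -0.9 0.1 0.1
-152 58.5 | d -0.0001 0.0015 -0.0163 | w -0.9 0.1 0.1
-152 57.2 | d -0.0001 0.0015 -0.0176 | w -0.9 0.1 0.1
-152 56.8 | d -0.0001 0.0015 -0.0180 | w -0.9 0.1 0.1
-147 56.8 | d -0.0002 0.0064 -0.0183 | w -5.9 0.1 0.1
-142 56.8 | d -0.0002 0.0113 -0.0191 | w -10.9 0.1 0.1
```

View pics/o.png

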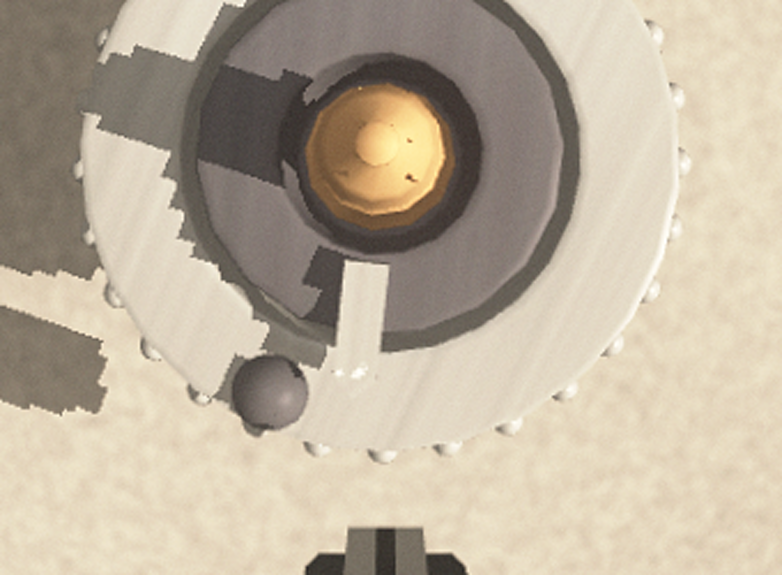

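```bash
cat >> h.py <<'E'
def ang(d,s,uv,z):
    p=wray(d,s,uv,z)[:2]; v=p-C; return p.round(1),round(np.degrees(np.arctan2(v[1],v[0])),1),round(np.hypot(*v),1)
E
python3 -c "
from h import *
s=rt();d=get_image('wrist')
f=lambda u,v:(150+u/2.3,60+v/2.3)
print(ang(d,s,f(270,393),87));a=wray(d,s,f(353,378),93.5);b=wray(d,s,f(366,263),93.5);print(ang(d,s,f(353,378),93.5),np.degrees(np.arctan2(*(a-b)[1::-1])))
c=wray(d,s,f(387,163),90);print(c)
"
```

```text
t 20.0 p [ 484.8 -155.6   65.9] yaw -152.9 q [ 0.01  0.38 -0.48  0.   -0.71  2.03] F [-1.9  1.6  0.2] w 0.1
R 74.84 theta -153.3 Frad 0.93 Ftan -2.28
(array([ 512.4, -123. ]), np.float64(-178.5), np.float64(39.4))
(array([ 521.4, -132.4]), np.float64(-161.0), np.float64(32.0)) -159.5765436951117
[ 549.70679449 -123.2000116    90.        ]
```

Request:
arm_command(
  rows=[
    {"dx":0,"dy":0.0015,"dz":-0.0088,"wx":-0.9,"wy":0,"wz":0,"gripper":1},
    {"dx":0,"dy":0.0015,"dz":-0.0135,"wx":-0.9,"wy":0,"wz":0,"gripper":1},
    {"dx":0,"dy":0.0015,"dz":-0.016,"wx":-0.9,"wy":0,"wz":0,"gripper":1},
    {"dx":0,"dy":0.0015,"dz":-0.018,"wx":-0.9,"wy":0,"wz":0,"gripper":1},
    {"dx":0,"dy":0.0015,"dz":-0.0184,"wx":-0.9,"wy":0,"wz":0,"gripper":1},
    {"dx":0,"dy":0.006,"dz":-0.0187,"wx":-5.5,"wy":0,"wz":0,"gripper":1},
    {"dx":0,"dy":0.0108,"dz":-0.0194,"wx":-10.4,"wy":0,"wz":0,"gripper":1},
    {"dx":0,"dy":0.0155,"dz":-0.0206,"wx":-15.3,"wy":0,"wz":0,"gripper":1},
  ],
)

```text
clock: 20.85
position: [508.1, -161.0, 65.5]
ee_rot: [-0.654, -0.261, 0.66, -0.259]
contact_force: [-5.0, -3.0, 5.0]
gripper_width: -0.5
```

```bash
python3 -c "
from h import *
s=rt();d=get_image('wrist');crop(d['img'],180,100,460,310,2.6,'pics/p.png')
nxt(56.8,1)"
```

```text
t 20.85 p [ 508.1 -161.    65.5] yaw -136.8 q [-0.    0.42 -0.42  0.   -0.74  2.33] F [-5. -3.  5.] w -0.5
R 58.5 theta -138.1 Frad 5.74 Ftan -1.06
t 20.9 p [ 508.7 -161.6   65.6] yaw -136.6 q [-0.    0.42 -0.42  0.   -0.74  2.33] F [-6.  -4.4  4.5] w 0.2
R 58.42 theta -137.4 Frad 7.4 Ftan -0.8
-136 56.8 | d -0.0004 0.0010 -0.0016 | w -0.3 0.4 0.3
-135 56.8 | d -0.0005 0.0020 -0.0016 | w -1.3 0.4 0.3
-134 56.8 | d -0.0005 0.0030 -0.0017 | w -2.3 0.4 0.3
-133 56.8 | d -0.0005 0.0040 -0.0017 | w -3.3 0.4 0.3
-132 56.8 | d -0.0005 0.0050 -0.0018 | w -4.3 0.4 0.3
-131 56.8 | d -0.0005 0.0060 -0.0019 | w -5.3 0.4 0.3
-130 56.8 | d -0.0005 0.0069 -0.0020 | w -6.3 0.4 0.3
-129 56.8 | d -0.0005 0.0079 -0.0021 | w -7.3 0.4 0.3
```

View pics/p.png

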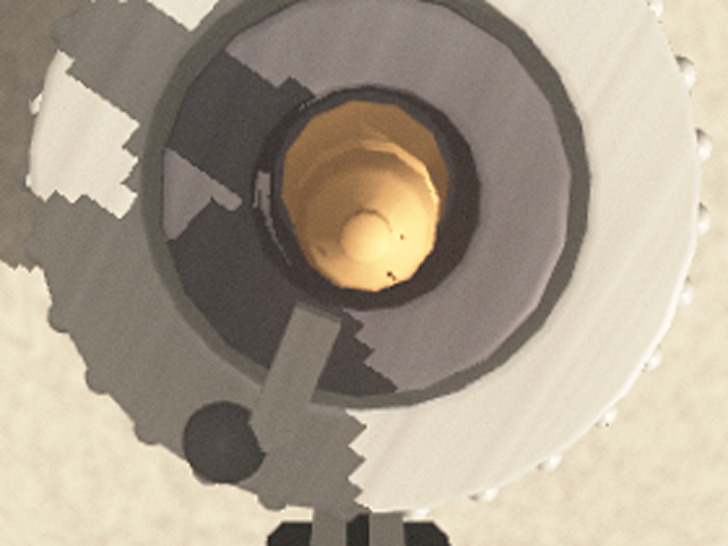

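```bash
python3 -c "
from h import *
s=rt();d=get_image('wrist')
f=lambda u,v:(180+u/2.6,100+v/2.6)
print(ang(d,s,f(225,443),87));a=wray(d,s,f(265,437),93.5);b=wray(d,s,f(321,314),93.5);print(ang(d,s,f(265,437),93.5),np.degrees(np.arctan2(*(a-b)[1::-1])))
"
```

```text
t 20.9 p [ 508.7 -161.6   65.6] yaw -136.6 q [-0.    0.42 -0.42  0.   -0.74  2.33] F [-6.  -4.4  4.5] w 0.2
R 58.42 theta -137.4 Frad 7.4 Ftan -0.8
(array([ 515.2, -131.7]), np.float64(-165.1), np.float64(37.7))
(array([ 521.9, -133.8]), np.float64(-158.4), np.float64(32.1)) -161.114182803688
```

Request:
arm_command(
  rows=[
    {"dx":0,"dy":0.001,"dz":-0.0016,"wx":-1,"wy":0.2,"wz":0.2,"gripper":1},
    {"dx":0,"dy":0.002,"dz":-0.0016,"wx":-2,"wy":0.2,"wz":0.2,"gripper":1},
    {"dx":0,"dy":0.003,"dz":-0.0017,"wx":-3,"wy":0.2,"wz":0.2,"gripper":1},
    {"dx":0,"dy":0.0038,"dz":-0.0017,"wx":-3.8,"wy":0.2,"wz":0.2,"gripper":1},
    {"dx":0,"dy":0.0044,"dz":-0.0018,"wx":-4.2,"wy":0.2,"wz":0.2,"gripper":1},
    {"dx":0,"dy":0.0044,"dz":-0.0018,"wx":-4.2,"wy":0.2,"wz":0.2,"gripper":1},
    {"dx":0,"dy":0.0044,"dz":-0.0005,"wx":-4.2,"wy":0.2,"wz":0.2,"gripper":1},
    {"dx":0,"dy":0.0044,"dz":0.003,"wx":-4.2,"wy":0.2,"wz":0.2,"gripper":1},
  ],
)

```text
clock: 21.75
position: [510.5, -166.6, 65.5]
ee_rot: [-0.647, -0.284, 0.648, -0.284]
contact_force: [0.2, 0.6, 0.5]
gripper_width: 0.2
```

```bash
python3 -c "
from h import *
s=rt();d=get_image('wrist');crop(d['img'],180,100,460,310,2.6,'pics/q.png')
rows([(-160,90)])"
```

```text
t 21.75 p [ 510.5 -166.6   65.5] yaw -132.7 q [-0.01  0.42 -0.42  0.   -0.73  2.41] F [0.2 0.6 0.5] w 0.2
R 60.71 theta -132.7 Frad -0.56 Ftan -0.27
-160 90.0 | d -0.0004 -0.0412 0.0188 | w 27.3 0.1 -0.0
```

View pics/q.png

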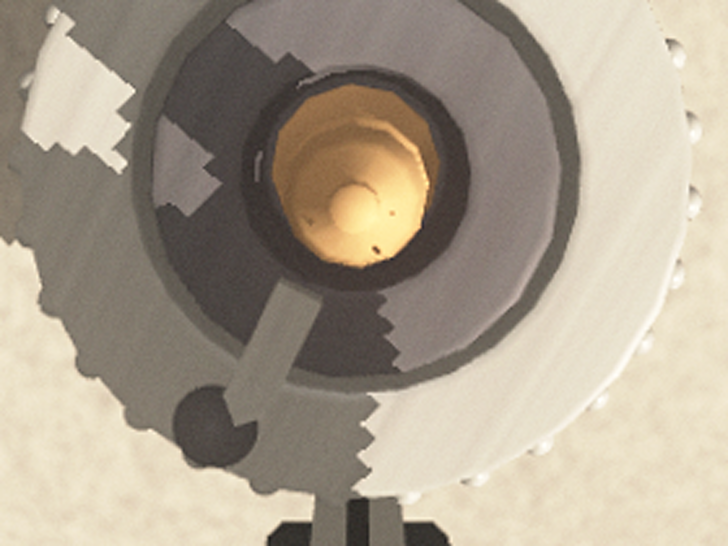

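```bash
python3 -c "
from h import *
s=rt();d=get_image('wrist')
f=lambda u,v:(180+u/2.6,100+v/2.6)
print(ang(d,s,f(215,426),87));a=wray(d,s,f(243,412),93.5);b=wray(d,s,f(301,290),93.5);print(ang(d,s,f(243,412),93.5),np.degrees(np.arctan2(*(a-b)[1::-1])))
rows([(-133,70),(-133,80),(-140,80),(-147,80),(-154,80),(-160,80)])
"
```

```text
t 21.8 p [ 510.2 -166.8   65.6] yaw -132.7 q [-0.01  0.42 -0.42  0.   -0.73  2.41] F [ 0.6 -0.6  0.3] w 0.1
R 61.13 theta -132.8 Frad 0.08 Ftan 0.85
(array([ 515.1, -134. ]), np.float64(-161.9), np.float64(38.5))
(array([ 521.4, -134. ]), np.float64(-158.3), np.float64(32.6)) -158.56056252647633
-133 70.0 | d -0.0004 -0.0002 0.0090 | w 0.3 0.1 0.0
-133 80.0 | d -0.0004 -0.0003 0.0190 | w 0.3 0.1 0.0
-140 80.0 | d -0.0004 -0.0100 0.0184 | w 7.3 0.1 0.0
-147 80.0 | d -0.0004 -0.0196 0.0165 | w 14.3 0.1 0.0
-154 80.0 | d -0.0004 -0.0289 0.0135 | w 21.3 0.1 0.0
-160 80.0 | d -0.0004 -0.0365 0.0101 | w 27.3 0.1 -0.0
```

Request:
arm_command(
  rows=[
    {"dx":0,"dy":0,"dz":0.009,"wx":0,"wy":0,"wz":0,"gripper":1},
    {"dx":0,"dy":0,"dz":0.019,"wx":0,"wy":0,"wz":0,"gripper":1},
    {"dx":0,"dy":-0.01,"dz":0.0184,"wx":7.3,"wy":0,"wz":0,"gripper":1},
    {"dx":0,"dy":-0.0196,"dz":0.0165,"wx":14.3,"wy":0,"wz":0,"gripper":1},
    {"dx":0,"dy":-0.0289,"dz":0.0135,"wx":21.3,"wy":0,"wz":0,"gripper":1},
    {"dx":0,"dy":-0.0365,"dz":0.0101,"wx":27.3,"wy":0,"wz":0,"gripper":1},
    {"dx":0,"dy":-0.0365,"dz":0.0101,"wx":27.3,"wy":0,"wz":0,"gripper":1},
    {"dx":0,"dy":-0.0365,"dz":0.0101,"wx":27.3,"wy":0,"wz":0,"gripper":1},
  ],
)

```text
clock: 22.65
position: [476.6, -149.7, 65.8]
ee_rot: [-0.696, -0.123, 0.697, -0.124]
contact_force: [-0.1, 0.9, -0.7]
gripper_width: 0.1
```

```bash
python3 -c "
from h import *
s=rt();d=get_image('wrist');crop(d['img'],240,100,400,270,4,'pics/r.png')
im=d['img']"
```

```text
t 22.65 p [ 476.6 -149.7   65.8] yaw -159.9 q [ 0.02  0.37 -0.51  0.   -0.69  1.9 ] F [-0.1  0.9 -0.7] w 0.1
R 80.05 theta -159.7 Frad -0.21 Ftan -0.87
```

View pics/r.png

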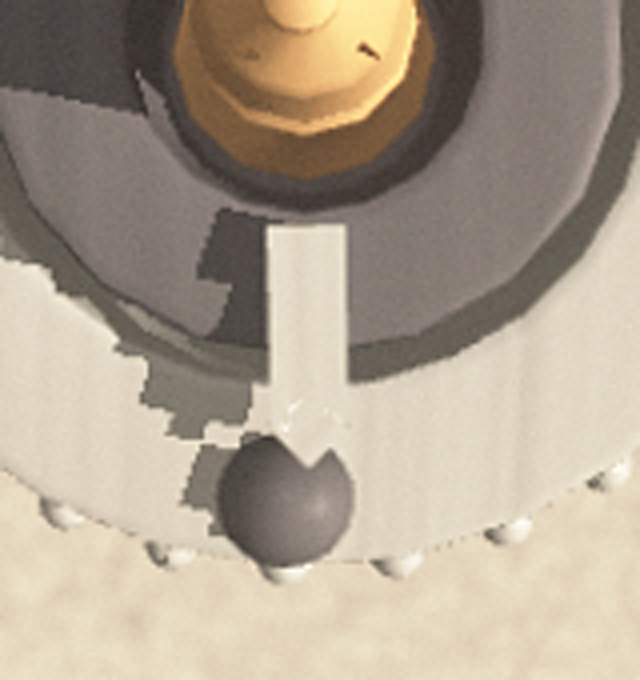

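Request:
arm_command(
  rows=[
    {"dx":0,"dy":0,"dz":-0.013,"wx":0,"wy":0,"wz":0,"gripper":1},
    {"dx":0,"dy":0,"dz":-0.0195,"wx":0,"wy":0,"wz":0,"gripper":1},
    {"dx":0,"dy":0,"dz":-0.0225,"wx":0,"wy":0,"wz":0,"gripper":1},
    {"dx":0,"dy":0,"dz":-0.0235,"wx":0,"wy":0,"wz":0,"gripper":1},
    {"dx":0,"dy":0.0015,"dz":-0.0235,"wx":-1.5,"wy":0,"wz":0,"gripper":1},
    {"dx":0,"dy":0.003,"dz":-0.0236,"wx":-3,"wy":0,"wz":0,"gripper":1},
    {"dx":0,"dy":0.0044,"dz":-0.0237,"wx":-4.4,"wy":0,"wz":0,"gripper":1},
    {"dx":0,"dy":0.0044,"dz":-0.0237,"wx":-4.4,"wy":0,"wz":0,"gripper":1},
  ],
)

```text
clock: 23.5
position: [498.2, -146.1, 65.2]
ee_rot: [-0.689, -0.15, 0.693, -0.15]
contact_force: [-5.3, -1.2, 3.4]
gripper_width: -0.1
```

```bash
python3 -c "
from h import *
s=rt();d=get_image('wrist');crop(d['img'],240,140,400,300,4,'pics/s.png')
rows([(-156,61),(-156,70),(-160,80)])"
```

```text
t 23.5 p [ 498.2 -146.1   65.2] yaw -155.5 q [ 0.03  0.4  -0.46  0.   -0.72  1.97] F [-5.3 -1.2  3.4] w -0.1
R 58.63 theta -155.7 Frad 5.32 Ftan -1.04
-156 61.0 | d -0.0008 -0.0003 0.0024 | w 0.5 0.4 0.1
-156 70.0 | d -0.0007 -0.0004 0.0114 | w 0.5 0.4 0.1
-160 80.0 | d -0.0006 -0.0060 0.0211 | w 4.5 0.4 0.1
```

View pics/s.png

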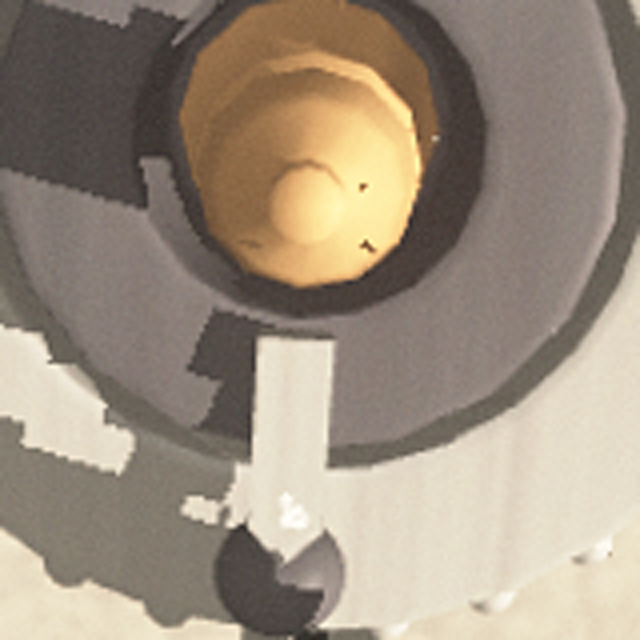

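Request:
arm_command(
  rows=[
    {"dx":0,"dy":0,"dz":0.0025,"wx":0,"wy":0,"wz":0,"gripper":1},
    {"dx":0,"dy":0,"dz":0.006,"wx":0,"wy":0,"wz":0,"gripper":1},
    {"dx":0,"dy":0,"dz":0.0114,"wx":0,"wy":0,"wz":0,"gripper":1},
    {"dx":0,"dy":-0.006,"dz":0.021,"wx":4.5,"wy":0.3,"wz":0,"gripper":1},
    {"dx":0,"dy":-0.006,"dz":0.021,"wx":4.5,"wy":0.3,"wz":0,"gripper":1},
    {"dx":0,"dy":-0.006,"dz":0.021,"wx":4.5,"wy":0.3,"wz":0,"gripper":1},
    {"dx":0,"dy":-0.006,"dz":0.021,"wx":4.5,"wy":0.3,"wz":0,"gripper":1},
    {"dx":0,"dy":-0.006,"dz":0.021,"wx":4.5,"wy":0.3,"wz":0,"gripper":1},
  ],
)

```text
clock: 24.35
position: [477.2, -149.3, 65.4]
ee_rot: [-0.696, -0.123, 0.697, -0.123]
contact_force: [0.3, -0.9, -0.3]
gripper_width: 0.0
```

```bash
python3 -c "
from h import *
s=rt();d=get_image('wrist');crop(d['img'],240,100,400,270,4,'pics/t.png')"
```

```text
t 24.35 p [ 477.2 -149.3   65.4] yaw -160.0 q [ 0.02  0.37 -0.51 -0.   -0.7   1.9 ] F [ 0.3 -0.9 -0.3] w 0.0
R 79.31 theta -159.8 Frad -0.0 Ftan 0.99
```

View pics/t.png

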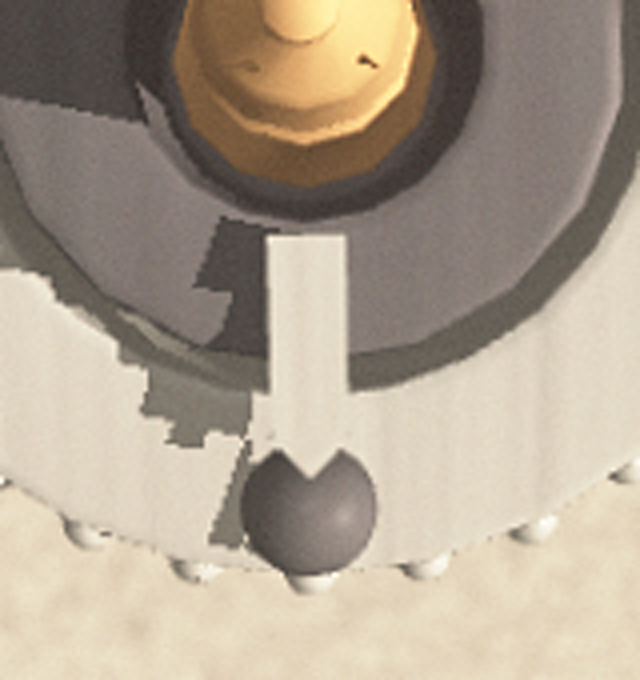

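Request:
arm_command(
  rows=[
    {"dx":0,"dy":0,"dz":0.015,"wx":0,"wy":0,"wz":0,"gripper":1},
    {"dx":-0.04,"dy":0,"dz":0.015,"wx":0,"wy":0,"wz":0,"gripper":1},
    {"dx":-0.08,"dy":0,"dz":0.015,"wx":0,"wy":0,"wz":0,"gripper":1},
    {"dx":-0.12,"dy":0,"dz":0.015,"wx":0,"wy":0,"wz":0,"gripper":1},
    {"dx":-0.15,"dy":0,"dz":0.015,"wx":0,"wy":0,"wz":0,"gripper":1},
    {"dx":-0.15,"dy":0,"dz":0.015,"wx":0,"wy":0,"wz":0,"gripper":1},
    {"dx":-0.15,"dy":0,"dz":0.015,"wx":0,"wy":0,"wz":0,"gripper":1},
    {"dx":-0.15,"dy":0,"dz":0.015,"wx":0,"wy":0,"wz":0,"gripper":1},
  ],
)

```text
clock: 25.2
position: [461.8, -154.5, 214.0]
ee_rot: [-0.695, -0.123, 0.698, -0.122]
contact_force: [-0.0, 0.3, -0.2]
gripper_width: -0.1
```

```bash
python3 -c "
from h import *
s=rt();d=get_image('wrist');cv2.imwrite('pics/u.png',d['img'][:,:,::-1])
d=get_image('scene');cv2.imwrite('pics/v.png',d['img'][:,:,::-1])"
```

```text
t 25.2 p [ 461.8 -154.5  214. ] yaw -160.0 q [ 0.01  0.17 -0.34 -0.   -1.07  1.91] F [-0.   0.3 -0.2] w -0.1
R 95.58 theta -160.1 Frad -0.11 Ftan -0.32
```

View pics/u.png

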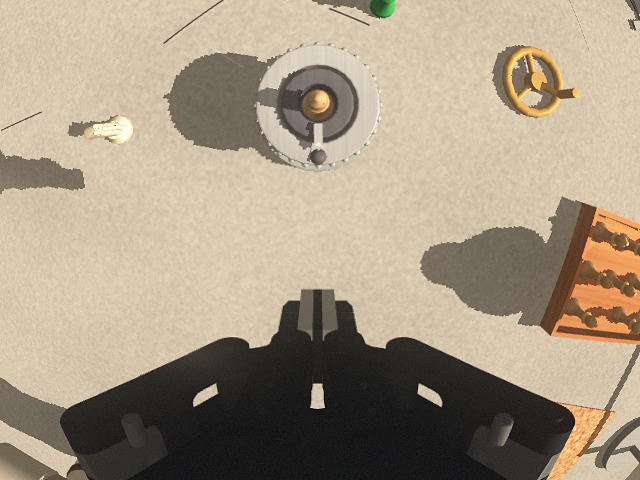

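View pics/v.png

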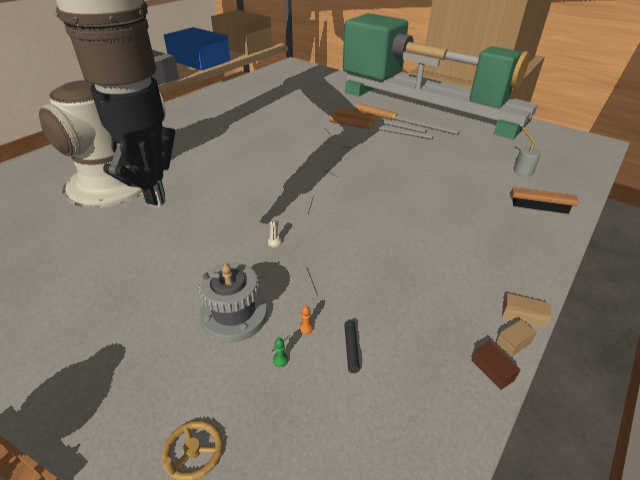

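The wrist view shows the pip (318,157) directly below the pointer (318,135), with the bishop standing in the socket at (317,100). In the scene view the knight, slip, handwheel and both look-alikes are where they started.

```bash
python3 -c "
from bench import arm
print(arm.job_done())"
```

```text
the job is handed in; nothing more can be done
None
```

I rolled the ring anticlockwise with the closed fingertips. It started at about 1.26 rad. The first stroke brought the pip to the pointer for the first time (6.28). A second long stroke and short corrections brought it there a second time (12.57). I then backed off, raised the arm and handed the job in at about 25 s of the 72 s allowed.

**Last checks:**
- **Alignment:** the close-up after letting go showed the pip within about 0.3° of the pointer's line. The view with the arm raised agreed.
- **Other pieces:** the bishop stands in the socket. The knight, slip and handwheel look unmoved in the scene picture.
- **Force:** the fingertip pressed with at most about 8 N in the readings, which I took at the end of each move.
- **Ring lift:** I did not measure it directly. The fingertip only moved level along the rim, except for sub-millimetre height changes, and the readings during the strokes showed it pushing down if anything.

**What disagreed:**
- **Slip:** the fingertip slipped about 30° once, late in the first stroke, because my first estimate of the chuck axis was about 0.7 mm off. I corrected the axis and pressed slightly harder, and saw no such slip after that.
- **Short correction:** one final correction stopped about 3° short and needed a second nudge.

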